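Set up the counting scale and count a batch of fuse links

TASK

Get the counting scale ready: draw its transit pin straight up out of the platform, park it in the notch of the bracket at the scale's side so that it hangs upright on its collar, and then seat the loose weighing pan fully home on the two pegs of the platform. Next put every blade-type fuse link from the black mat into the pan, and when all are in and let go, press the round count key all the way down and release it. Then lay the counted links back on the mat, leaving the pan on the scale, and leave everything else on the bench where it is.

Things in the scene. Friction and masses are not known exactly. Their poses are not given: they have to be found in the camera images.
- scale: counting scale, white housing 260 (its x) x 220 (y), fixed to the bench but placed and turned differently each time; origin at the centre of its underside. Platform on top at z=80, spanning x -65..130; lower console in front (x -130..-65, top at z=60). A dark bracket 64 wide (x), 8 thick, top level with the platform at z=80, stands out 59 from its +y side and holds the notch.
- seat (a point): centre of the platform's top face, same axes as the scale; also the mouth of the transit pin's bore (14 to 15 diameter, 50 deep, vertical). The two steel pegs stand at y -70 and +70 from here, 12 diameter, 12 high with coned tops. The pan's origin coincides with this point when it is fully home.
- notch (a point): middle of the parking notch, on the bracket's top face, same axes as the scale. The notch is a through slot 16 wide (x), open at its +y end 26 from here and closed by the housing 33 away on the -y side; the pin's shank goes in from above or from the open end, and its collar rests on the bracket on both sides.
- count_key (a joint): travel of the count key, 0 m = up, 0.006 m = fully down; spring return, about 5 N
- count_key_top (a point): centre of the top face of the count key, a round grey push key 28 in diameter on the console, pressed straight down
- pin: steel transit pin standing upright in the platform's bore at the start: shank 12 diameter reaching 45 below the collar with a chamfered tip, collar 26 diameter x 5, dark round grip 16 diameter from 5 to 45 above the origin; 90 g; origin on the axis at the underside of the collar, z up along the grip
- pan: loose aluminium weighing pan, 180 (its x) x 220 (y), floor 12 thick, rim 4 thick and 24 high over all; upright grip plate in the middle 80 long (x) x 12 thick (y), top 60 above the underside; two through holes 16 in diameter at y -70 and +70 that go over the pegs (either way round); 400 g; origin at the centre of its underside. Starts on the bench, left or right of the scale.
- mat: thin black rubber mat, 330 (x) x 210 (y) x 3, fixed, origin at the centre of its underside; the fuse links start on it and go back anywhere on it
- link0: blade-type fuse link, one of 2 or 3 alike (None if absent): white ceramic block 44 long (its x) x 24 wide (y) x 30 high (z) with a flat steel blade 6 thick, 16 high standing out 12 at each end (68 over all, along x); 120 g; origin at the centre of its underside. Starts lying on the black mat.
- link1: blade-type fuse link, one of 2 or 3 alike (None if absent): white ceramic block 44 long (its x) x 24 wide (y) x 30 high (z) with a flat steel blade 6 thick, 16 high standing out 12 at each end (68 over all, along x); 120 g; origin at the centre of its underside. Starts lying on the black mat.
- link2: blade-type fuse link, one of 2 or 3 alike (None if absent): white ceramic block 44 long (its x) x 24 wide (y) x 30 high (z) with a flat steel blade 6 thick, 16 high standing out 12 at each end (68 over all, along x); 120 g; origin at the centre of its underside. Starts lying on the black mat.
- link3: blade-type fuse link, one of 2 or 3 alike (None if absent): white ceramic block 44 long (its x) x 24 wide (y) x 30 high (z) with a flat steel blade 6 thick, 16 high standing out 12 at each end (68 over all, along x); 120 g; origin at the centre of its underside. Starts lying on the black mat.
- round_fuse: bystander: round white fuse with steel caps, 22 diameter, 58 high, standing at the far end of the mat; not a blade-type link, it stays there; origin under its centre
- tape: bystander: roll of yellow tape lying flat, 60 diameter, 24 high
- small_carton: bystander: small closed carton 80 x 100 x 60
- spray: bystander: white bottle 60 diameter, 150 high
- pen_pot: bystander: black pot 66 diameter, 80 high
- cutter: bystander: black box cutter lying flat, 130 long, 22 wide, 15 high
There are look-alikes about, which are no part of the job. What is shaped like the link2 but orange is not meant.

How it is judged:
By the outcome, as a careful person would: the job done as asked, in the order asked, and still so for the second after the job is handed in, with the robot touching nothing.
Of link0, link1, link2, link3 only 2 to 3 are there at a start; the rules pass over those that are not, and their reading is None.
At some moment in a run one of link0, link1, link2, link3 may be knocked a few centimetres aside while the robot is not near it.
It also fails if it takes over 210 s, if anything falls off the work surface, if the arm or the gripper's body presses on something with over 40 N, if the wrist force passes 120 N, or if a joint passes its speed limit or range.

ROBOT

A 6-joint arm with a two-finger parallel gripper is mounted at the origin on the work surface. World frame = base frame: x ahead of the robot, y to its left, z up, the work surface at z = 0. Lengths are in m, angles in degrees, forces in N, time in s.
With the tool pointing down it reaches from about 0.4 to 0.825 m from the base axis. Payload 7 kg.
Tool frame: the origin (TCP) lies at the very end of the fingers, on their centre line; the grasp point (between the pads) lies r.grip_depth behind it (r.grip_depth is the distance from the TCP to the grasp point, in m); z points along the fingers, y is the direction in which the jaws open and shut (so a half turn about z gives the same grasp; the last joint's range is limited). The gripper opens to 88 mm and grips with 3 to 60 N. Pads are 19 mm wide; open, the fingers measure 130 mm over their backs; the gripper's body (78 mm by 193 mm) begins 47 mm behind the grasp point.
Start: joints at [-57.748, 20.546, 0.682, 0, -70.136, -16.507], TCP at [0.183, -0.65, 0.202] pointing down, gripper open.
Joint ranges: [-176.03, 176.03], [-82.01, 121.73], [-58.28, 71.71], [-173.87, 95.51], [-174.79, -0.11], [-173.66, 173.66]. Speed limits (degrees/s): [136.94, 136.94, 172.46, 180, 180, 180].

INTERFACE

Orientations are given as [roll, pitch, yaw] about the fixed x, y, z axes, in that order (R = Rz(yaw) Ry(pitch) Rx(roll)).
In Python, from plant import r gives the robot as it stands. The module is installed in compiled form; this text tells all that it offers.
- The arm moves only by the tool step_arm, never from a script. Its argument "increments" is a list of rows, each a list of 3 entries, a list of its own where there are three numbers: the shift along the tool's x, y, z in m, then the turn, a rotation vector about the tool's x, y, z in rad, then the closure, from 0 (fully open) to 1 (shut). In form: [[[x, y, z], [wx, wy, wz], grip], ...]. A call has 1 to 10 rows; each row is the pose to reach, as a shift and turn from the pose commanded when the call began, along the tool's axes at that moment; what a row does not reach only later rows make up. A row lasts 1/10 s, in which the tool goes at most 50 mm and 8.59 degrees, less where a joint would pass 70% of its speed; a pose out of reach is approached as far as the arm can. A call with a gripper value outside its range is refused whole. The fingers move at their own pace and stop on an object; "force" is the grip in N (left out, the last holds). Time passes only in rows, so rows that repeat a pose let the fingers close. It gives the time, the measured TCP pose, the force and the opening at its end, in the units of the state.
- r.get_state(): the state, without advancing time (a new reading comes with each control period).
- r.capture(name): name is "scene" or "top"; returns a dict with "color" (400x640x3 uint8, red, green, blue), "intrinsics" (3x3 intrinsics, pixels), "rvec" (rotation vector, rad) and "tvec" (3), from world to camera coordinates, as OpenCV has them. Camera axes: x right, y down, z forward; pixel columns grow to the right and rows downward; lengths in m; the calibration is good to about 2 mm. A picture is of the moment at which its call begins. There is no depth.
- r.close_job(): hands the job in, once; it reports no verdict.
The state is a dict: "time_s": time; "joints": joint angles; "qd": joint speeds; "joint_torque": joint torques, N m; "tcp_pos": TCP position; "eef_rot": TCP orientation; "contact_force": force on the tool from outside, world axes, zero at the start; "moment": the same for the moment, N m; "gripper_width": finger opening in m.
Only numpy, scipy, OpenCV 4.12 (cv2) and the standard library are available. Lean on these libraries where they do the work, as an engineer would, in place of code of your own. Each camera call takes 0.05 s, during which the arm holds its last target.

## Working session

There is one attempt and no reset: what is moved stays moved. The work goes in short steps, Python scripts to look and compute and a tool call to move; the robot and the scene stay as the last step left them, time stands still between calls to the robot, and variables do not carry over. Pictures are saved under pics/ and viewed, and the job is handed in when it is done.

Besides the shell and the picture viewer there is one more tool, called after ">>>" as a command line: name --argument value ..., lists and objects as JSON in quotes. step_arm: Moves the arm, as the interface text tells. Its arguments: {"type":"object","properties":{"increments":{"type":"array","items":{"type":"array"}},"force":{"type":"number"}},"required":["increments"]}

```bash
mkdir -p pics; cat > h.py <<'E'
import numpy as np, cv2
from plant import r
from scipy.spatial.transform import Rotation as Ro
def cap(n,f=None):
    c=r.capture(n)
    if f: cv2.imwrite('pics/'+f,c['color'][:,:,::-1])
    return c
def ray(c,u,v):
    R=cv2.Rodrigues(np.array(c['rvec'],float))[0];t=np.array(c['tvec'],float).reshape(3)
    d=R.T@np.linalg.inv(c['intrinsics'])@np.array([u,v,1.]);o=-R.T@t
    return o,d
def onz(c,u,v,z):
    o,d=ray(c,u,v);return o+d*(z-o[2])/d[2]
def proj(c,P):
    return cv2.projectPoints(np.array(P,float).reshape(-1,3),np.array(c['rvec'],float),np.array(c['tvec'],float),np.array(c['intrinsics'],float),None)[0].reshape(-1,2)
E
python3 - <<'E'
from h import *
a=cap('scene','s0.png');b=cap('top','t0.png')
for c in(a,b):
    print(ray(c,320,200), c['intrinsics'][0][0])
print(r.get_state(), r.grip_depth)
E
```

```text
(array([1.41950417, 0.00179422, 0.75587856]), array([-0.76990801, -0.03032526, -0.63762769])) 404.48870272139766
(array([ 0.38494287, -0.05411156,  1.08129624]), array([ 0.1881142 , -0.01936824, -0.98204114])) 383.7009170417186
{'time_s': 0.1, 'joints': array([-5.77475290e+01,  2.05868607e+01,  6.38785420e-01, -1.65457900e-02,
       -7.01361674e+01, -1.65058613e+01]), 'qd': array([-0.05334201, -0.1080559 ,  0.03319806, -0.00867176,  0.01427846,
       -0.04904781]), 'joint_torque': array([-2.32154953e-04, -5.84166241e+01,  2.93752742e+01,  7.01554790e+00,
        1.02176439e-02, -8.39091194e-05]), 'tcp_pos': array([ 0.18300518, -0.64922384,  0.20092366]), 'eef_rot': array([ 1.79914809e+02, -9.02253090e-03, -1.64259017e+02]), 'contact_force': array([-0.62393288,  0.2701549 , -0.35344106]), 'moment': array([ 0.00604905, -0.01595021, -0.02156925]), 'gripper_width': 0.08781919872188075} 0.0188
```

View pics/s0.png

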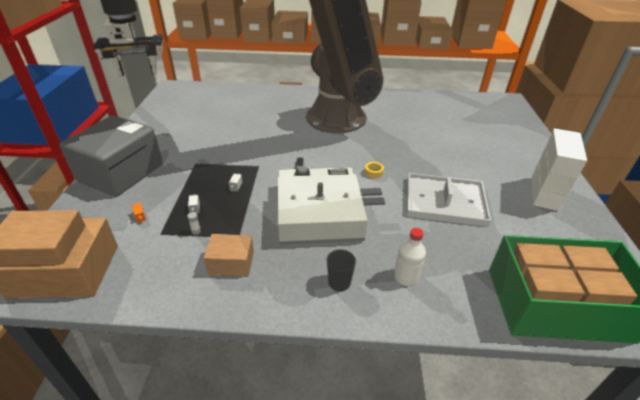

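View pics/t0.png

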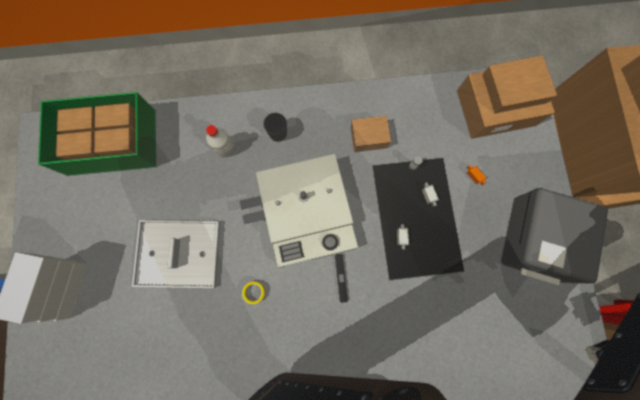

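The top view shows two white blade links on the mat at (403,236) and (430,194), and the round fuse at its far end near (417,162). An orange look-alike lies off the mat at (477,175). The scale is at about (305,210) with its pin at (304,196), bracket at (251,208) and key at (330,242). The pan is at (177,254). I'll enlarge these areas.

```bash
python3 - <<'E'
import cv2
t=cv2.imread('pics/t0.png')
cv2.imwrite('pics/t0a.png',cv2.resize(t[145:280,235:370],(800,800),interpolation=cv2.INTER_CUBIC)[:600])
cv2.imwrite('pics/t0m.png',cv2.resize(t[150:285,365:495],(578,600),interpolation=cv2.INTER_CUBIC))
cv2.imwrite('pics/t0p.png',cv2.resize(t[210:300,120:240],(800,600),interpolation=cv2.INTER_CUBIC))
E
```

```text
(no output)
```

View pics/t0a.png

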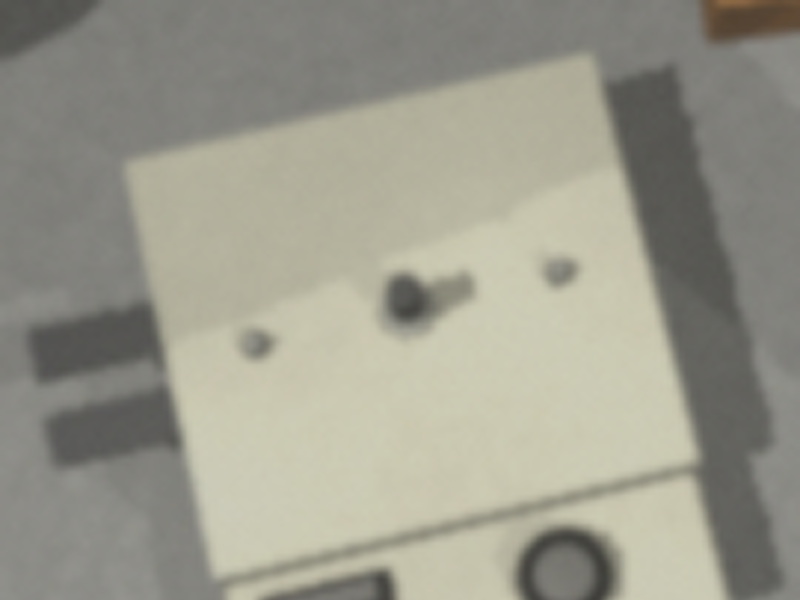

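View pics/t0m.png

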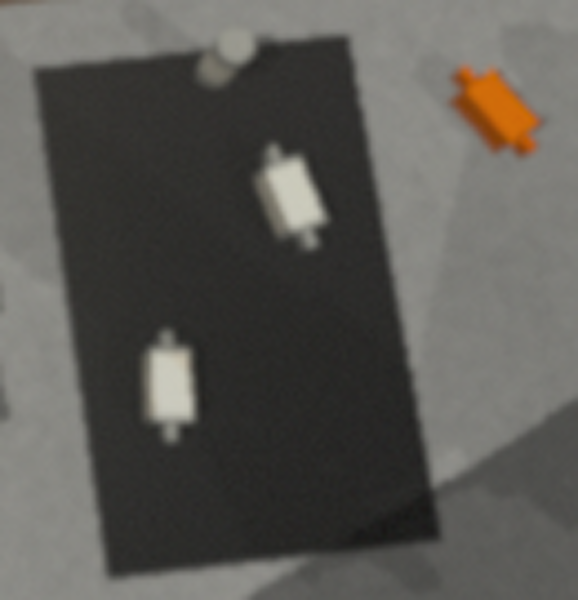

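View pics/t0p.png

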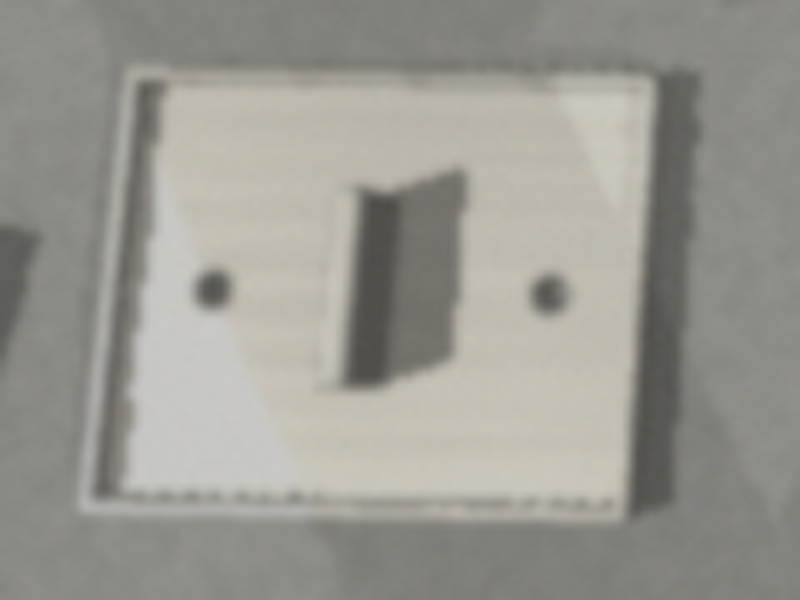

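Both white objects on the mat have blades sticking out at each end, so they are the two links. The orange one is off the mat and excluded, and the capped cylinder at the mat's far edge is the round fuse. Next I'll measure the positions.

```bash
python3 - <<'E'
from h import *
c=cap('top');im=c['color'].astype(int)
print('tvec',c['tvec'])
f=lambda u,v:(235+(u+.5)/5.926-.5,145+(v+.5)/5.926-.5)
cor=[f(127,160),f(592,55),f(698,460),f(215,580)]
P=np.array([onz(c,*p,.08) for p in cor]);print(P.round(4))
print('lens',[np.linalg.norm(P[i]-P[(i+1)%4]).round(4) for i in range(4)],'expect .22,.195')
x=(P[0]+P[1]-P[2]-P[3])[:2];y=(P[0]+P[3]-P[1]-P[2])[:2]
print('yaw',np.degrees(np.arctan2(x[1],x[0])),np.degrees(np.arctan2(-y[0],y[1])))
g=P.mean(0);e=x/np.linalg.norm(x);print('seat est',g[:2]-e*.0325)
L=onz(c,*f(257,342),.088);Rr=onz(c,*f(560,268),.088);d=(L-Rr)[:2];print('pegs',L,Rr,np.linalg.norm(d),(L+Rr)/2,np.degrees(np.arctan2(-d[0],d[1])))
print('pin top',onz(c,*f(405,293),.125))
print('key',onz(c,*f(565,572),.065))
# links: white blobs on mat; mask bright
g8=im.min(2)
roi=np.zeros(g8.shape,bool);roi[155:282,374:465]=1
m=((g8>150)&roi).astype(np.uint8)
n,lab,st,ce=cv2.connectedComponentsWithStats(m)
for i in range(1,n):
    if st[i,4]<20: continue
    pts=np.argwhere(lab==i)[:,::-1].astype(np.float32);W=np.array([onz(c,*p,.033)[:2] for p in pts],np.float32)
    rr=cv2.minAreaRect(W);k=np.cov(W.T);w,v=np.linalg.eigh(k);print(st[i],ce[i],W.mean(0),rr,np.degrees(np.arctan2(v[1,1],v[0,1])))
# pan
h=lambda u,v:(120+(u+.5)/6.6667-.5,210+(v+.5)/6.6667-.5)
P=np.array([onz(c,*h(*p),.024) for p in[(128,66),(655,75),(628,518),(82,510)]]);print(P.round(4),P.mean(0))
print('lens',[np.linalg.norm(P[i]-P[(i+1)%4]).round(4) for i in range(4)])
x=(P[0]+P[1]-P[2]-P[3])[:2];y=(P[0]+P[3]-P[1]-P[2])[:2]
print('yaw',np.degrees(np.arctan2(x[1],x[0])),np.degrees(np.arctan2(-y[0],y[1])))
A=onz(c,*h(213,290),.012);B=onz(c,*h(549,294),.012);print('holes',A,B,(A+B)/2,np.linalg.norm(A-B),np.degrees(np.arctan2(-(A-B)[0],(A-B)[1])))
A=onz(c,*h(354,186),.06);B=onz(c,*h(332,388),.06);print('plate',(A+B)/2,A,B)
m=[(36,70),(348,38),(438,540),(108,577)]
Q=np.array([onz(c,365+p[0]/4.446,150+p[1]/4.444,.003) for p in m]);print('mat',Q.round(3))
E
```

```text
tvec [-0.01105417  0.59824781  0.98096279]
[[ 0.6722  0.0899  0.08  ]
 [ 0.7    -0.1263  0.08  ]
 [ 0.509  -0.1523  0.08  ]
 [ 0.4781  0.0647  0.08  ]]
lens [np.float64(0.218), np.float64(0.1928), np.float64(0.2192), np.float64(0.1958)] expect .22,.195
yaw 7.577909263862399 7.711585575148302
seat est [ 0.55758976 -0.03525471]
pegs [0.58046634 0.03708783 0.088     ] [ 0.60009762 -0.10047415  0.088     ] 0.138955693853268 [ 0.59028198 -0.03169316  0.088     ] 8.12176143118405
pin top [ 0.58799678 -0.03132053  0.125     ]
key [ 0.46704697 -0.08885955  0.065     ]
[425 186  12  15 111] [430.67567568 193.25225225] [ 0.5731156  -0.38384432] ((0.5731083750724792, -0.38368314504623413), (0.03979911282658577, 0.02206452004611492), 13.835704803466797) -167.7630007895131
[399 229   9  15 120] [402.81666667 236.31666667] [ 0.4622467  -0.28908175] ((0.46292686462402344, -0.2896832227706909), (0.02177547849714756, 0.03852894529700279), 81.72846221923828) 178.82006564111444
[[0.5844 0.4321 0.024 ]
 [0.558  0.2134 0.024 ]
 [0.3796 0.2331 0.024 ]
 [0.4052 0.452  0.024 ]] [0.48179475 0.33261817 0.024     ]
lens [np.float64(0.2203), np.float64(0.1796), np.float64(0.2204), np.float64(0.1803)]
yaw -6.3176792763242755 -6.771274996639482
holes [0.48905145 0.40323505 0.012     ] [0.47314695 0.26462758 0.012     ] [0.4810992  0.33393132 0.012     ] 0.1395169678046091 -6.545769272254873
plate [0.48059473 0.33137531 0.06      ] [0.51986407 0.32605084 0.06      ] [0.44132538 0.33669978 0.06      ]
mat [[ 0.677 -0.24   0.003]
 [ 0.677 -0.447  0.003]
 [ 0.351 -0.448  0.003]
 [ 0.35  -0.242  0.003]]
```

```bash
python3 - <<'E'
import cv2
t=cv2.imread('pics/s0.png')
cv2.imwrite('pics/s0a.png',cv2.resize(t[150:245,270:400],(800,585),interpolation=cv2.INTER_CUBIC))
cv2.imwrite('pics/s0m.png',cv2.resize(t[155:245,160:280],(800,600),interpolation=cv2.INTER_CUBIC))
E
```

```text
(no output)
```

View pics/s0a.png

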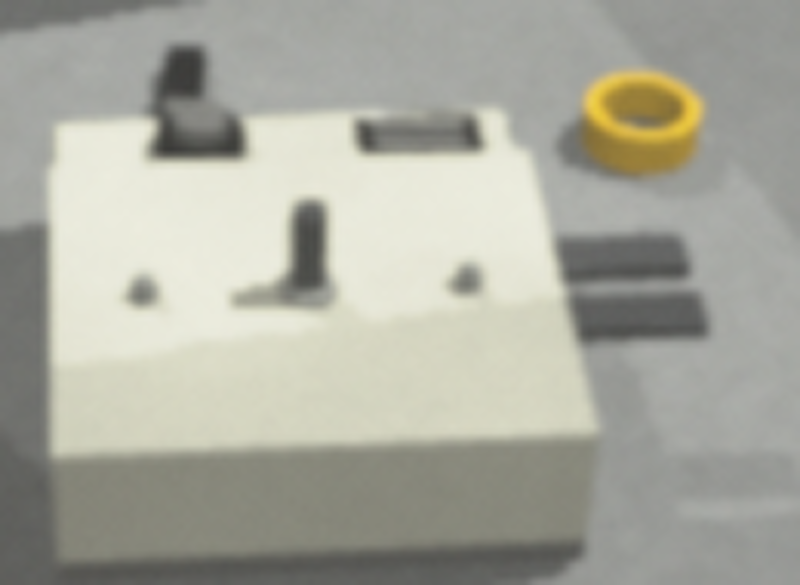

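View pics/s0m.png

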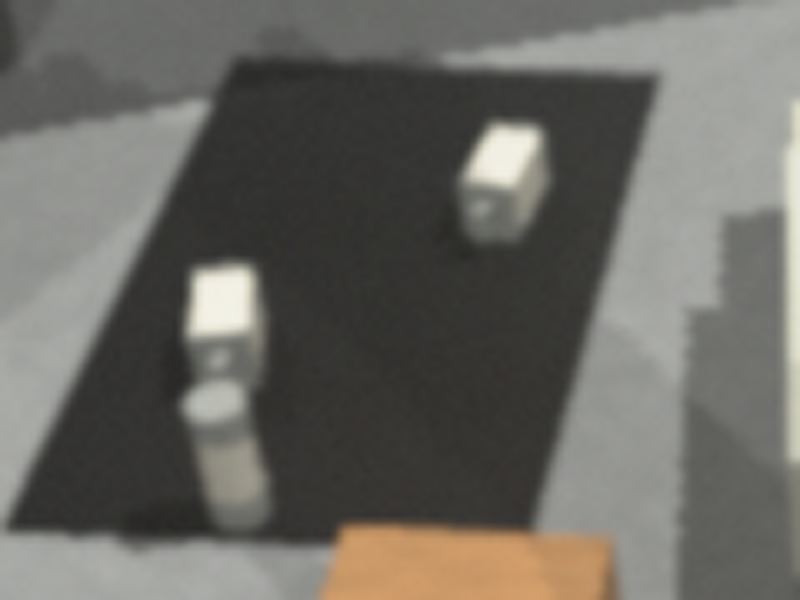

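```bash
python3 - <<'E'
from h import *
c=cap('top');s=cap('scene')
f=lambda u,v:(235+(u+.5)/5.926-.5,145+(v+.5)/5.926-.5)
g=lambda u,v:(270+(u+.5)/6.154-.5,150+(v+.5)/6.154-.5)
hm=lambda u,v:(160+(u+.5)/6.6667-.5,155+(v+.5)/6.6667-.5)
for n,p,z in [('pegL',(466,280),.086),('pegR',(143,292),.086),('pintop',(311,205),.125),('key',(202,120),.066),('cornBL',(598,432),.08),('cornBR',(53,457),.08)]:
    print(n,onz(s,*g(*p),z).round(4))
def tri(a,b):
    o1,d1=ray(c,*a);o2,d2=ray(s,*b);A=np.c_[d1,-d2];t=np.linalg.lstsq(A,o2-o1,rcond=None)[0];p,q=o1+t[0]*d1,o2+t[1]*d2;return (p+q)/2,p-q
print('tri pegL',tri(f(257,342),g(466,280)));print('tri pegR',tri(f(560,268),g(143,292)));print('tri corn',tri(f(127,160),g(598,432)),tri(f(592,55),g(53,457)))
# links in scene
for p in [(501,155),(223,297)]: print('link',onz(s,*hm(*p),.033).round(4))
yaw=np.radians(7.8);e=np.array([np.cos(yaw),np.sin(yaw)]);n=np.array([-e[1],e[0]]);S=np.array([.590,-.0313])
def loc(P): d=P[:2]-S;return (d@e).round(4),(d@n).round(4)
print('bracket top view end corners (seat frame)',[loc(onz(c,*f(*p),.08)) for p in[(28,328),(38,382),(45,420),(58,467)]])
print('scene',[loc(onz(s,*g(*p),.08)) for p in[(707,336),(697,294),(690,275),(683,236)]])
E
```

```text
pegL [0.5849 0.0354 0.086 ]
pegR [ 0.6043 -0.1017  0.086 ]
pintop [ 0.5887 -0.0318  0.125 ]
key [ 0.4482 -0.0907  0.066 ]
cornBL [0.6708 0.0896 0.08  ]
cornBR [ 0.7029 -0.127   0.08  ]
tri pegL (array([0.58140514, 0.03650951, 0.08329155]), array([-5.79595095e-05,  2.00538184e-03,  1.72714986e-04]))
tri pegR (array([ 0.60114553, -0.10138471,  0.08344761]), array([-1.04686079e-04,  1.39206507e-03, -8.76510454e-05]))
tri corn (array([0.67190241, 0.08961802, 0.08102169]), array([-3.43033451e-06,  3.42068031e-04,  4.82273606e-05])) (array([ 0.70069875, -0.12691686,  0.0779331 ]), array([-8.74400965e-05,  1.01399345e-03, -1.00572610e-04]))
link [ 0.4635 -0.2926  0.033 ]
link [ 0.5716 -0.3867  0.033 ]
bracket top view end corners (seat frame) [(np.float64(0.0321), np.float64(0.1681)), (np.float64(0.0069), np.float64(0.1685)), (np.float64(-0.0106), np.float64(0.1689)), (np.float64(-0.0326), np.float64(0.1674))]
scene [(np.float64(0.0396), np.float64(0.1649)), (np.float64(0.0116), np.float64(0.1662)), (np.float64(-0.0015), np.float64(0.1658)), (np.float64(-0.0289), np.float64(0.1681))]
```

```bash
cat >> h.py <<'E'
def inc(x,y,z,yaw):
    s=r.get_state();p=np.array(s['tcp_pos']);R=Ro.from_euler('xyz',s['eef_rot'],degrees=True)
    T=Ro.from_euler('xyz',[180,0,yaw],degrees=True)
    print('tcp',p.round(4),np.array(s['eef_rot']).round(2),'w',round(s['gripper_width'],4),'F',np.array(s['contact_force']).round(1),'t',s['time_s'])
    print('shift',R.inv().apply(np.array([x,y,z])-p).round(4),'turn',(R.inv()*T).as_rotvec().round(4), 'j',np.array(s['joints']).round(0))
E
python3 -c "
from h import *
inc(.5895,-.0315,.25,-82.2)"
```

```text
tcp [ 0.1831 -0.6494  0.2013] [ 1.7995e+02 -1.0000e-02 -1.6426e+02] w 0.0877 F [ 1.   1.1 -0.2] t 0.25
shift [-0.5589  0.4845 -0.0484] turn [ 7.0000e-04  5.0000e-04 -1.4322e+00] j [-58.  21.   1.  -0. -70. -17.]
```

>>> step_arm --increments '[[[0, 0, -0.05], [0, 0, 0], 0], [[-0.05, 0.043, -0.05], [0, 0, -0.13], 0], [[-0.09, 0.078, -0.05], [0, 0, -0.26], 0], [[-0.13, 0.113, -0.05], [0, 0, -0.39], 0], [[-0.17, 0.147, -0.05], [0, 0, -0.52], 0], [[-0.21, 0.182, -0.05], [0, 0, -0.65], 0], [[-0.25, 0.217, -0.05], [0, 0, -0.78], 0], [[-0.29, 0.251, -0.05], [0, 0, -0.91], 0], [[-0.33, 0.286, -0.05], [0, 0, -1.04], 0], [[-0.37, 0.32, -0.05], [0, 0, -1.17], 0]]'

```text
time_s: 1.25
tcp_pos: [0.4314, -0.272, 0.2521]
eef_rot: [-180.0, -0.0, -96.9]
contact_force: [1.1, -0.4, -0.4]
gripper_width: 0.0877
```

```bash
cd .;python3 -c "
from h import *
inc(.5895,-.0315,.22,-82.2)"
```

```text
tcp [ 0.4314 -0.272   0.2521] [-179.95   -0.    -96.91] w 0.0877 F [ 1.1 -0.4 -0.4] t 1.25
shift [-0.2578 -0.128   0.0322] turn [-8.000e-04 -2.000e-04 -2.567e-01] j [-10.   3. -15.   0. -72.   3.]
```

>>> step_arm --increments '[[[-0.04, -0.02, 0.0], [0, 0, -0.06], 0], [[-0.08, -0.04, 0.0], [0, 0, -0.12], 0], [[-0.12, -0.06, 0.0], [0, 0, -0.16], 0], [[-0.16, -0.08, 0.0], [0, 0, -0.16], 0], [[-0.2, -0.1, 0.01], [0, 0, -0.16], 0], [[-0.22, -0.12, 0.01], [0, 0, -0.16], 0], [[-0.22, -0.12, 0.02], [0, 0, -0.16], 0], [[-0.22, -0.12, 0.02], [0, 0, -0.16], 0], [[-0.22, -0.12, 0.02], [0, 0, -0.16], 0]]'

```text
time_s: 2.15
tcp_pos: [0.5767, -0.0713, 0.2316]
eef_rot: [179.9, -0.0, -88.1]
contact_force: [0.4, 0.1, 0.5]
gripper_width: 0.0874
```

```bash
cd .;python3 -c "
from h import *
inc(.5895,-.0315,.15,-82.2)"
```

```text
tcp [ 0.5767 -0.0713  0.2316] [ 1.7995e+02 -1.0000e-02 -8.8070e+01] w 0.0874 F [0.4 0.1 0.5] t 2.15
shift [-0.0393 -0.0142  0.0816] turn [ 0.0009 -0.0002 -0.1025] j [ 12.  11.  -9.   0. -70. -10.]
```

>>> step_arm --increments '[[[-0.03, -0.01, 0.0], [0, 0, -0.1], 0], [[-0.039, -0.014, 0.03], [0, 0, -0.1025], 0], [[-0.039, -0.014, 0.06], [0, 0, -0.1025], 0], [[-0.039, -0.014, 0.0816], [0, 0, -0.1025], 0], [[-0.039, -0.014, 0.0816], [0, 0, -0.1025], 0], [[-0.039, -0.014, 0.0816], [0, 0, -0.1025], 0]]'

```text
time_s: 2.75
tcp_pos: [0.5903, -0.0321, 0.1514]
eef_rot: [-180.0, -0.0, -82.2]
contact_force: [-0.3, -0.5, 0.7]
gripper_width: 0.0878
```

```bash
cd .;python3 -c "
from h import *
inc(.5895,-.0315,.09,-82.2)
cap('scene','s1.png');im=cv2.imread('pics/s1.png')[100:250,230:430];cv2.imwrite('pics/s1a.png',cv2.resize(im,(800,600),interpolation=cv2.INTER_CUBIC))"
```

```text
tcp [ 0.5903 -0.0321  0.1514] [-1.7996e+02 -3.0000e-02 -8.2220e+01] w 0.0878 F [-0.3 -0.5  0.7] t 2.75
shift [-0.0007  0.0007  0.0614] turn [-0.0008 -0.0005 -0.0003] j [ 16.  15. -14.   0. -61.  -8.]
```

View pics/s1a.png

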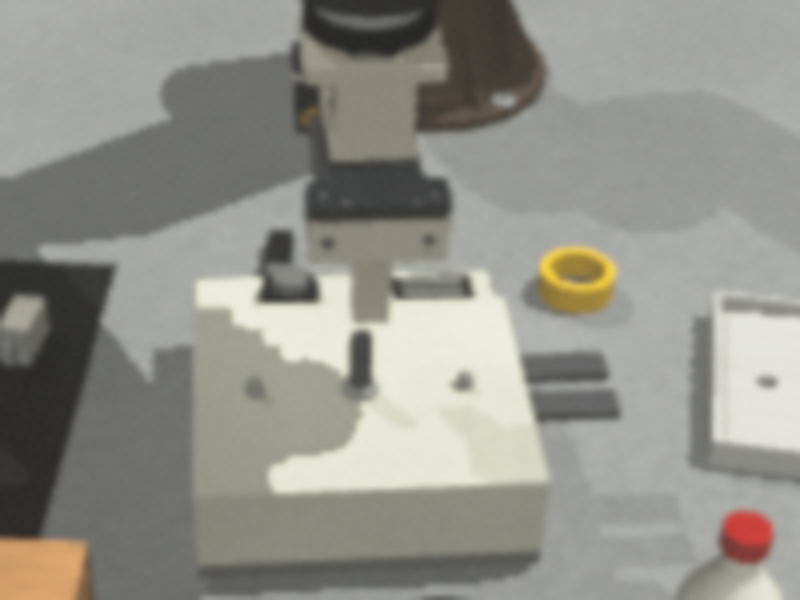

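The pin stands between the open fingers, with its top at crop (360,335) and the near finger above it. I'll go down and grip it.

>>> step_arm --increments '[[[-0.001, 0.001, 0.02], [0, 0, 0], 0], [[-0.001, 0.001, 0.04], [0, 0, 0], 0], [[-0.001, 0.001, 0.055], [0, 0, 0], 0], [[-0.001, 0.001, 0.06], [0, 0, 0], 0], [[-0.001, 0.001, 0.0605], [0, 0, 0], 0.3], [[-0.001, 0.001, 0.0605], [0, 0, 0], 0.7], [[-0.001, 0.001, 0.0605], [0, 0, 0], 1], [[-0.001, 0.001, 0.0605], [0, 0, 0], 1], [[-0.001, 0.001, 0.0605], [0, 0, 0], 1], [[-0.001, 0.001, 0.0605], [0, 0, 0], 1]]' --force 15

```text
time_s: 3.8
tcp_pos: [0.5891, -0.0304, 0.0899]
eef_rot: [-180.0, 0.0, -82.2]
contact_force: [-0.1, 0.5, -0.4]
gripper_width: 0.0453
```

```bash
cd .;python3 -c "
from h import *
inc(.5895,-.0315,.15,-82.2)
c=cap('top','t1.png')"
```

```text
tcp [ 0.5891 -0.0304  0.0899] [-179.98    0.    -82.18] w 0.0453 F [-0.1  0.5 -0.4] t 3.8
shift [ 0.0012 -0.0003 -0.0601] turn [-0.0004  0.      0.0004] j [ 16.  18. -19.   0. -53.  -8.]
```

Still closing, so I'll wait.

>>> step_arm --increments '[[[0.001, 0, 0], [0, 0, 0], 1], [[0.001, 0, 0], [0, 0, 0], 1], [[0.001, 0, 0], [0, 0, 0], 1], [[0.001, 0, 0], [0, 0, 0], 1], [[0.001, 0, 0], [0, 0, 0], 1], [[0.001, 0, 0], [0, 0, 0], 1], [[0.001, 0, 0], [0, 0, 0], 1], [[0.001, 0, 0], [0, 0, 0], 1]]'

```text
time_s: 4.65
tcp_pos: [0.5891, -0.0314, 0.0896]
eef_rot: [180.0, 0.0, -82.2]
contact_force: [0.9, -1.1, -0.3]
gripper_width: 0.0152
```

>>> step_arm --increments '[[[0, 0, 0], [0, 0, 0], 1], [[0, 0, -0.01], [0, 0, 0], 1], [[0, 0, -0.02], [0, 0, 0], 1], [[0, 0, -0.03], [0, 0, 0], 1], [[0, 0, -0.04], [0, 0, 0], 1], [[0, 0, -0.05], [0, 0, 0], 1], [[0, 0, -0.06], [0, 0, 0], 1], [[0, 0, -0.07], [0, 0, 0], 1], [[0, 0, -0.075], [0, 0, 0], 1], [[0, 0, -0.075], [0, 0, 0], 1]]' --force 30

```text
time_s: 5.65
tcp_pos: [0.5895, -0.0313, 0.1656]
eef_rot: [-179.9, 0.0, -82.2]
contact_force: [0.2, -0.3, -0.1]
gripper_width: 0.0146
```

```bash
cd .;python3 -c "
from h import *
inc(.5895,-.0315,.165,-82.2)
for n in ['scene','top']:
  cap(n,n+'2.png')
im=cv2.imread('pics/scene2.png')[100:250,230:430];cv2.imwrite('pics/s2a.png',cv2.resize(im,(800,600),interpolation=cv2.INTER_CUBIC))
im=cv2.imread('pics/top2.png')[145:280,235:370];cv2.imwrite('pics/t2a.png',cv2.resize(im,(600,600),interpolation=cv2.INTER_CUBIC))
"
```

```text
tcp [ 0.5895 -0.0313  0.1656] [-1.7992e+02  1.0000e-02 -8.2180e+01] w 0.0146 F [ 0.2 -0.3 -0.1] t 5.65
shift [0.0002 0.0001 0.0006] turn [-0.0014  0.0001  0.0004] j [ 16.  14. -13.   0. -62.  -8.]
```

View pics/s2a.png

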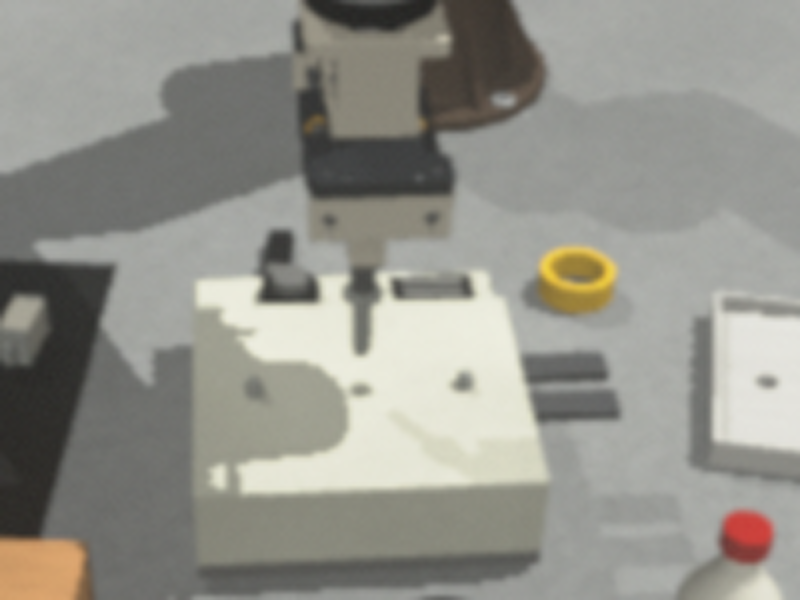

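View pics/t2a.png

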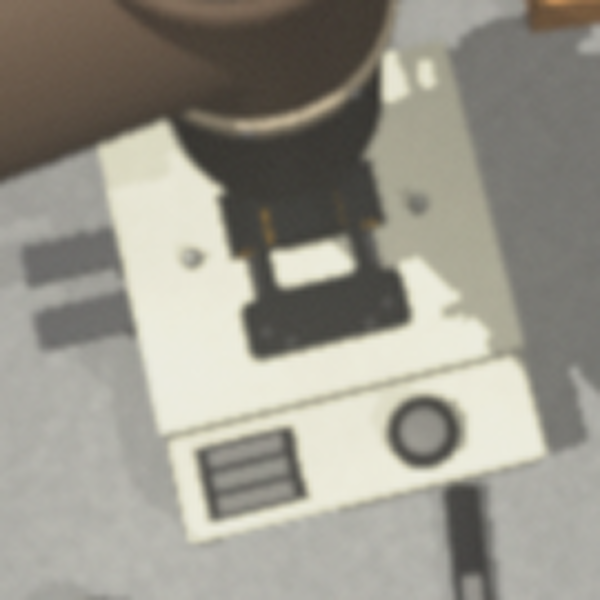

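The pin is out: collar at crop (361,290), bore open at (361,390). Next I'll find the slot's centre line from edge profiles in both views.

```bash
python3 - <<'E'
from h import *
from scipy.ndimage import map_coordinates
yaw=np.radians(7.8);e=np.array([np.cos(yaw),np.sin(yaw)]);n=np.array([-e[1],e[0]]);S=np.array([.589,-.0314])
xs=np.arange(-.05,.0501,.002)
for nm in('top','scene'):
    c=r.capture(nm);g=c['color'].astype(float).mean(2);acc=0
    for y in np.arange(.135,.160,.003):
        P=[np.r_[S+e*x+n*y,.08] for x in xs];q=proj(c,P);acc=acc+map_coordinates(g,[q[:,1],q[:,0]],order=1)
    acc/=9;print(nm);print(list(zip((xs*1000).astype(int),acc.astype(int))))
s=r.capture('scene');print(onz(s,320.1,197.3,.08))
g=s['color'].astype(int).mean(2)[192:204,314:327].astype(int);print(g)
E
```

```text
top
[(np.int64(-50), np.int64(167)), (np.int64(-48), np.int64(166)), (np.int64(-46), np.int64(166)), (np.int64(-44), np.int64(165)), (np.int64(-41), np.int64(164)), (np.int64(-39), np.int64(163)), (np.int64(-37), np.int64(162)), (np.int64(-35), np.int64(158)), (np.int64(-33), np.int64(145)), (np.int64(-31), np.int64(127)), (np.int64(-29), np.int64(114)), (np.int64(-27), np.int64(110)), (np.int64(-25), np.int64(109)), (np.int64(-23), np.int64(110)), (np.int64(-21), np.int64(110)), (np.int64(-19), np.int64(110)), (np.int64(-17), np.int64(109)), (np.int64(-15), np.int64(108)), (np.int64(-13), np.int64(108)), (np.int64(-11), np.int64(110)), (np.int64(-9), np.int64(116)), (np.int64(-7), np.int64(130)), (np.int64(-5), np.int64(147)), (np.int64(-3), np.int64(157)), (np.int64(-1), np.int64(161)), (np.int64(0), np.int64(162)), (np.int64(2), np.int64(161)), (np.int64(4), np.int64(155)), (np.int64(6), np.int64(141)), (np.int64(8), np.int64(123)), (np.int64(10), np.int64(111)), (np.int64(12), np.int64(107)), (np.int64(14), np.int64(107)), (np.int64(16), np.int64(107)), (np.int64(18), np.int64(10
[... 2091 characters left out ...]
]
[ 0.59222078 -0.03071719  0.08      ]
[[230 230 231 231 231 230 229 229 229 230 229 230 229]
 [225 230 230 230 229 229 229 229 229 229 229 230 229]
 [215 227 230 229 227 226 225 226 229 230 230 229 228]
 [202 223 229 224 214 206 206 212 222 228 229 229 228]
 [181 210 219 209 184 168 166 175 202 221 229 229 229]
 [163 180 193 185 160 144 144 154 181 213 226 228 228]
 [156 161 171 177 170 158 159 173 194 217 225 227 227]
 [154 156 166 194 207 203 204 213 218 224 227 228 228]
 [154 154 167 203 221 223 224 226 226 227 228 228 228]
 [153 154 168 205 224 227 228 228 227 227 228 228 228]
 [153 155 166 205 223 227 227 227 227 228 228 227 223]
 [153 154 166 199 221 226 227 228 228 227 227 225 220]]
```

```bash
cd .;python3 -c "
from h import *
inc(.570,.1104,.165,-82.2)"
```

```text
tcp [ 0.5887 -0.0315  0.164 ] [179.94  -0.   -82.18] w 0.0147 F [-0.1 -0.3 -1. ] t 5.9
shift [-0.1431 -0.0007 -0.001 ] turn [ 0.0011 -0.      0.0003] j [ 16.  14. -13.  -0. -62.  -8.]
```

>>> step_arm --increments '[[[-0.015, 0, -0.001], [0, 0, 0], 1], [[-0.04, 0, -0.001], [0, 0, 0], 1], [[-0.065, 0, -0.001], [0, 0, 0], 1], [[-0.09, 0, -0.001], [0, 0, 0], 1], [[-0.115, 0, -0.001], [0, 0, 0], 1], [[-0.133, -0.0005, -0.001], [0, 0, 0], 1], [[-0.143, -0.0005, -0.001], [0, 0, 0], 1], [[-0.143, -0.0005, -0.001], [0, 0, 0], 1], [[-0.143, -0.0005, -0.001], [0, 0, 0], 1]]'

```text
time_s: 6.8
tcp_pos: [0.5699, 0.1104, 0.1655]
eef_rot: [180.0, -0.0, -82.1]
contact_force: [0.6, -0.6, -0.9]
gripper_width: 0.0145
```

```bash
cd .;python3 -c "
from h import *
inc(.570,.1104,.12,-82.2)
inc(.570,.1104,.0905,-82.2)
"
```

```text
tcp [0.5699 0.1104 0.1655] [ 1.7998e+02 -1.0000e-02 -8.2150e+01] w 0.0145 F [ 0.6 -0.6 -0.9] t 6.8
shift [-0.     -0.0001  0.0455] turn [ 0.0004 -0.0002  0.0009] j [ 30.  13. -15.   0. -62. -22.]
tcp [0.5699 0.1104 0.1655] [ 1.7998e+02 -1.0000e-02 -8.2150e+01] w 0.0145 F [ 0.6 -0.6 -0.9] t 6.8
shift [-0.0001 -0.0001  0.075 ] turn [ 0.0004 -0.0002  0.0009] j [ 30.  13. -15.   0. -62. -22.]
```

>>> step_arm --increments '[[[0, 0, 0.01], [0, 0, 0.0005], 1], [[0, 0, 0.02], [0, 0, 0.0005], 1], [[0, 0, 0.028], [0, 0, 0.0005], 1], [[0, 0, 0.034], [0, 0, 0.0005], 1], [[0, 0, 0.039], [0, 0, 0.0005], 1], [[0, 0, 0.042], [0, 0, 0.0005], 1], [[0, 0, 0.042], [0, 0, 0.0005], 1]]'

```text
time_s: 7.5
tcp_pos: [0.57, 0.1103, 0.1232]
eef_rot: [180.0, -0.0, -82.2]
contact_force: [-0.1, -0.3, -1.2]
gripper_width: 0.0148
```

```bash
cd .;python3 -c "
from h import *
inc(.570,.1104,.0905,-82.2)
for n in ['scene','top']:
  cap(n,n+'3.png')
im=cv2.imread('pics/scene3.png')[130:220,310:430];cv2.imwrite('pics/s3a.png',cv2.resize(im,(800,600),interpolation=cv2.INTER_CUBIC))
"
```

```text
tcp [0.57   0.1103 0.1232] [ 1.7997e+02 -1.0000e-02 -8.2210e+01] w 0.0148 F [-0.1 -0.3 -1.2] t 7.5
shift [-0.0002 -0.      0.0327] turn [ 0.0006 -0.0002 -0.0002] j [ 30.  15. -18.  -0. -57. -22.]
```

View pics/s3a.png

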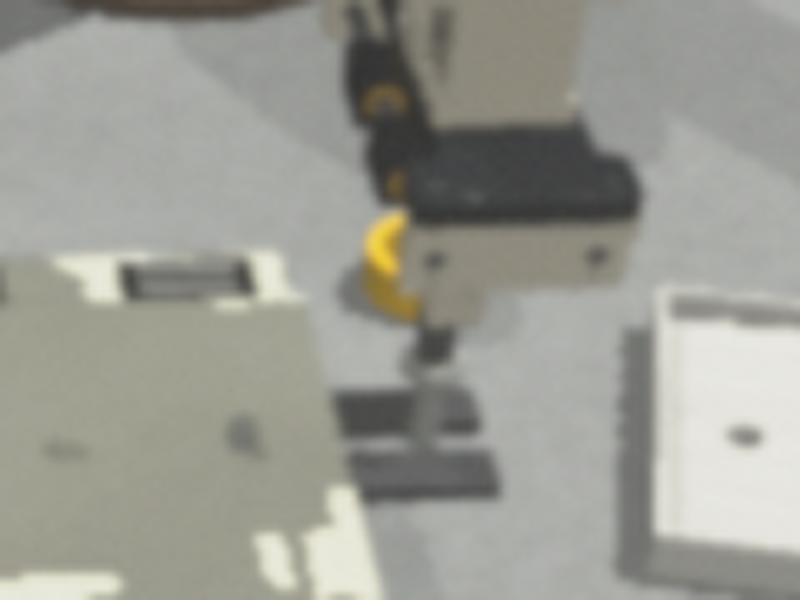

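The shank's tip sits between the prongs at crop (424,445) with no contact force. I'll lower it the rest of the way.

>>> step_arm --increments '[[[0, 0, 0.008], [0, 0, 0], 1], [[0, 0, 0.016], [0, 0, 0], 1], [[0, 0, 0.022], [0, 0, 0], 1], [[0, 0, 0.027], [0, 0, 0], 1], [[0, 0, 0.03], [0, 0, 0], 1], [[0, 0, 0.032], [0, 0, 0], 1], [[0, 0, 0.0335], [0, 0, 0], 1], [[0, 0, 0.0335], [0, 0, 0], 1]]'

```text
time_s: 8.4
tcp_pos: [0.5701, 0.1103, 0.0901]
eef_rot: [180.0, -0.0, -82.2]
contact_force: [0.0, 0.9, -0.9]
gripper_width: 0.0148
```

>>> step_arm --increments '[[[0, 0, 0.0005], [0, 0, 0], 0.8], [[0, 0, 0.0005], [0, 0, 0], 0.7], [[0, 0, 0.0005], [0, 0, 0], 0.5], [[0, 0, 0.0005], [0, 0, 0], 0.5], [[0, 0, 0.0005], [0, 0, 0], 0.5], [[0, 0, 0.0005], [0, 0, 0], 0.5], [[0, 0, -0.03], [0, 0, 0], 0.5], [[0, 0, -0.07], [0, 0, 0], 0.4], [[0, 0, -0.11], [0, 0, 0], 0], [[0, 0, -0.14], [0, 0, 0], 0]]'

```text
time_s: 9.4
tcp_pos: [0.5707, 0.1104, 0.233]
eef_rot: [-179.9, 0.0, -82.2]
contact_force: [0.3, 0.5, -0.1]
gripper_width: 0.062
```

```bash
cd .;python3 -c "
from h import *
inc(.481,.3325,.22,-6.5)
for n in ['scene','top']:
  cap(n,n+'4.png')
im=cv2.imread('pics/scene4.png')[130:220,310:430];cv2.imwrite('pics/s4a.png',cv2.resize(im,(800,600),interpolation=cv2.INTER_CUBIC))
"
```

```text
tcp [0.5707 0.1104 0.233 ] [-1.7987e+02  2.0000e-02 -8.2200e+01] w 0.062 F [ 0.3  0.5 -0.1] t 9.4
shift [-0.2322  0.0587  0.013 ] turn [-2.2000e-03 -1.2000e-03 -1.3212e+00] j [ 30.  11.  -9.   0. -70. -22.]
```

View pics/s4a.png

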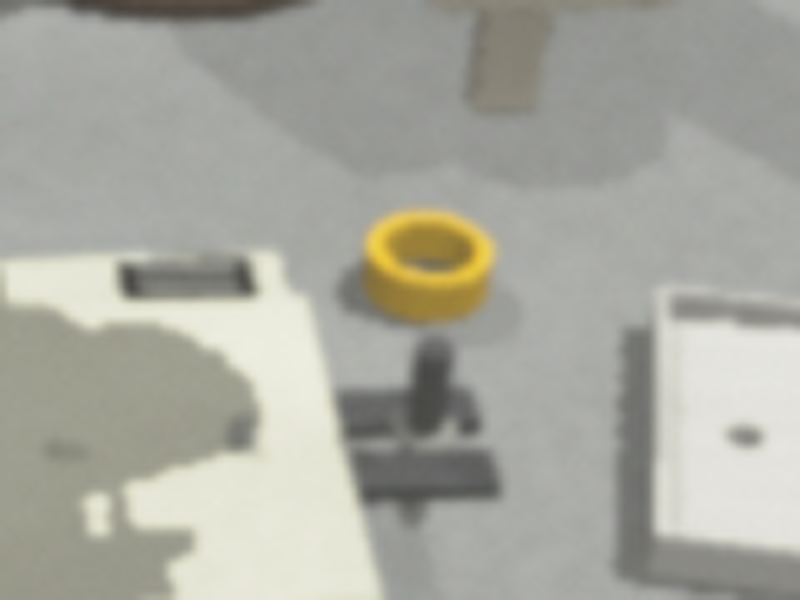

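The pin hangs upright: grip at crop (430,390), tip below the bracket at (410,515). Now the pan.

>>> step_arm --increments '[[[-0.02, 0.005, 0], [0, 0, -0.14], 0], [[-0.05, 0.012, 0], [0, 0, -0.28], 0], [[-0.08, 0.02, 0], [0, 0, -0.42], 0], [[-0.11, 0.028, 0], [0, 0, -0.56], 0], [[-0.14, 0.035, 0], [0, 0, -0.7], 0], [[-0.17, 0.043, 0], [0, 0, -0.84], 0], [[-0.2, 0.05, 0], [0, 0, -0.98], 0], [[-0.22, 0.055, 0], [0, 0, -1.12], 0], [[-0.232, 0.0587, 0], [0, 0, -1.25], 0], [[-0.232, 0.0587, 0], [0, 0, -1.32], 0]]'

```text
time_s: 10.5
tcp_pos: [0.4796, 0.3336, 0.2293]
eef_rot: [180.0, 0.0, -6.2]
contact_force: [0.2, 0.4, -0.8]
gripper_width: 0.0876
```

>>> step_arm --increments '[[[0, 0, 0], [0, 0, -0.02], 0], [[0, 0, 0], [0, 0, 0], 0], [[0, 0, 0], [0, 0, 0], 0], [[0, 0, 0], [0, 0, 0], 0]]'

```text
time_s: 10.9
tcp_pos: [0.4807, 0.3319, 0.2301]
eef_rot: [180.0, 0.0, -6.7]
contact_force: [0.6, 0.3, -0.0]
gripper_width: 0.0874
```

```bash
cd .;python3 -c "
from h import *
inc(.481,.3325,.12,-6.5)
"
```

```text
tcp [0.4807 0.3319 0.2301] [180.     0.    -6.68] w 0.0874 F [ 0.6  0.3 -0. ] t 10.9
shift [ 0.0003 -0.0007  0.1101] turn [ 0.      0.     -0.0031] j [ 54.  11.  -9.  -0. -70.  30.]
```

>>> step_arm --increments '[[[0, -0.0005, 0.03], [0, 0, -0.003], 0], [[0, -0.0005, 0.07], [0, 0, -0.003], 0], [[0, -0.0005, 0.11], [0, 0, -0.003], 0], [[0, -0.0005, 0.145], [0, 0, -0.003], 0], [[0, -0.0005, 0.17], [0, 0, -0.003], 0], [[0, -0.0005, 0.19], [0, 0, -0.003], 0], [[0, -0.0005, 0.2], [0, 0, -0.003], 0], [[0, -0.0005, 0.206], [0, 0, -0.003], 0.3], [[0, -0.0005, 0.206], [0, 0, -0.003], 0.6], [[0, -0.0005, 0.206], [0, 0, -0.003], 0.6]]' --force 15

```text
time_s: 11.9
tcp_pos: [0.4811, 0.3333, 0.0251]
eef_rot: [-179.9, -0.1, -6.4]
contact_force: [0.3, -0.2, 0.6]
gripper_width: 0.0689
```

>>> step_arm --increments '[[[0, 0, 0], [0, 0, 0], 1], [[0, 0, 0], [0, 0, 0], 1], [[0, 0, 0], [0, 0, 0], 1], [[0, 0, 0], [0, 0, 0], 1], [[0, 0, 0], [0, 0, 0], 1], [[0, 0, 0], [0, 0, 0], 1], [[0, 0, 0], [0, 0, 0], 1], [[0, 0, 0], [0, 0, 0], 1], [[0, 0, 0], [0, 0, 0], 1], [[0, 0, 0], [0, 0, 0], 1]]'

```text
time_s: 12.9
tcp_pos: [0.4806, 0.3327, 0.0241]
eef_rot: [180.0, 0.0, -6.4]
contact_force: [-0.6, 0.3, 0.0]
gripper_width: 0.0119
```

>>> step_arm --increments '[[[0, 0, 0], [0, 0, 0], 1], [[0, 0, 0], [0, 0, 0], 1], [[0, 0, 0], [0, 0, 0], 1], [[0, 0, 0], [0, 0, 0], 1]]' --force 45

```text
time_s: 13.3
tcp_pos: [0.4805, 0.3327, 0.0241]
eef_rot: [180.0, 0.0, -6.4]
contact_force: [0.3, 0.3, 0.3]
gripper_width: 0.0111
```

```bash
cd .;python3 -c "
from h import *
inc(.481,.3325,.2,-6.5)
"
```

```text
tcp [0.4805 0.3327 0.0241] [179.99   0.    -6.4 ] w 0.0111 F [0.3 0.3 0.3] t 13.3
shift [ 5.000e-04  1.000e-04 -1.759e-01] turn [0.0001 0.0001 0.0017] j [ 54.  22. -23.   0. -45.  30.]
```

>>> step_arm --increments '[[[0, 0, -0.01], [0, 0, 0], 1], [[0, 0, -0.03], [0, 0, 0], 1], [[0, 0, -0.05], [0, 0, 0], 1], [[0, 0, -0.075], [0, 0, 0], 1], [[0, 0, -0.1], [0, 0, 0], 1], [[0, 0, -0.125], [0, 0, 0], 1], [[0, 0, -0.145], [0, 0, 0], 1], [[0, 0, -0.155], [0, 0, 0], 1], [[0, 0, -0.155], [0, 0, 0], 1], [[0, 0, -0.155], [0, 0, 0], 1]]'

```text
time_s: 14.3
tcp_pos: [0.48, 0.3324, 0.1783]
eef_rot: [180.0, 0.1, -6.4]
contact_force: [-0.8, -0.5, -4.9]
gripper_width: 0.0112
```

```bash
cd .;python3 -c "
from h import *
inc(.589,-.0314,.179,7.8)
for n in ['scene','top']:
  cap(n,n+'5.png')
im=cv2.imread('pics/top5.png')[180:320,90:270];cv2.imwrite('pics/t5a.png',cv2.resize(im,(771,600),interpolation=cv2.INTER_CUBIC))
im=cv2.imread('pics/scene5.png')[80:260,330:550];cv2.imwrite('pics/s5a.png',cv2.resize(im,(733,600),interpolation=cv2.INTER_CUBIC))
"
```

```text
tcp [0.48   0.3324 0.1783] [ 1.7996e+02  6.0000e-02 -6.4200e+00] w 0.0112 F [-0.8 -0.5 -4.9] t 14.3
shift [ 0.149   0.3493 -0.0006] turn [ 0.0005  0.0011 -0.2482] j [ 54.  13. -13.  -0. -64.  30.]
```

View pics/t5a.png

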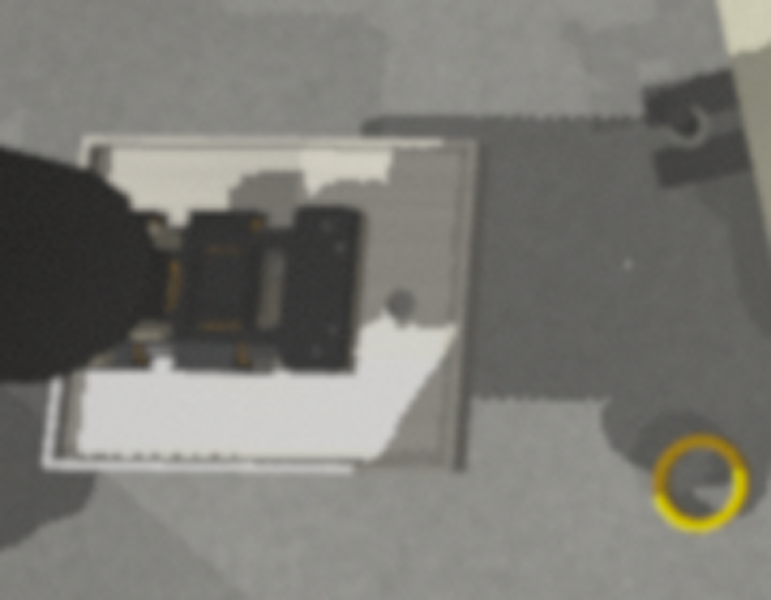

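View pics/s5a.png

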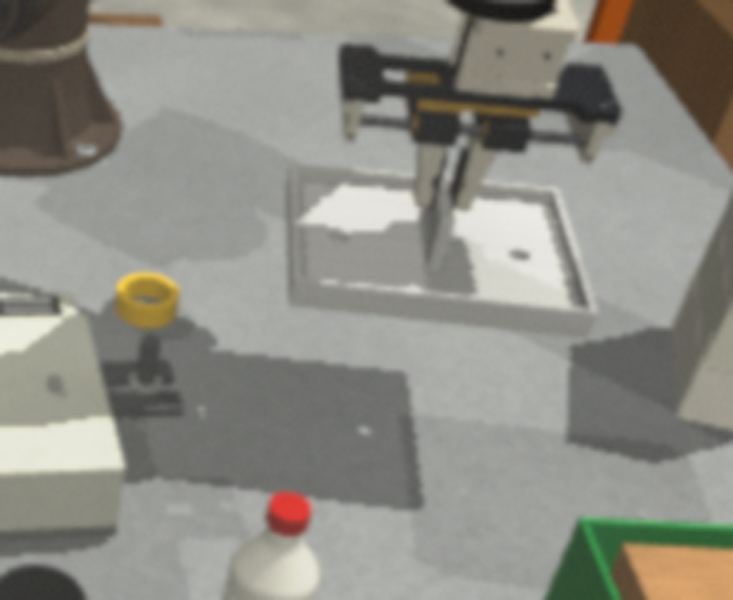

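The pan is lifted level: corners at crop (83,137), (478,143), (463,468) and (45,468), one hole at (400,307). Next is its offset from the TCP.

```bash
cd .;python3 - <<'E'
from h import *
c=r.capture('top');s=r.capture('scene');st=r.get_state();tcp=np.array(st['tcp_pos'])[:2];yaw=np.radians(st['eef_rot'][2])
e=np.array([np.cos(yaw),np.sin(yaw)]);n=np.array([-e[1],e[0]])
loc=lambda P:((P[:2]-tcp)@np.c_[e,n]).round(4)
f=lambda u,v:(90+(u+.5)/4.2833-.5,180+(v+.5)/4.2833-.5)
P=np.array([onz(c,*f(*p),.178) for p in[(83,137),(478,143),(463,468),(45,468)]])
print([loc(p) for p in P],loc(P.mean(0)));print('hole',loc(onz(c,*f(400,307),.166)))
x=(P[0]+P[1]-P[2]-P[3])[:2];y=(P[0]+P[3]-P[1]-P[2])[:2]
print('yaw',np.degrees(np.arctan2(x[1],x[0])),np.degrees(np.arctan2(-y[0],y[1])),st['eef_rot'])
g=lambda u,v:(330+(u+.5)/3.333-.5,80+(v+.5)/3.333-.5)
print('scene holes',loc(onz(s,*g(520,254),.166)),loc(onz(s,*g(338,237),.166)))
print('scene corners',[loc(onz(s,*g(*p),.178)) for p in[(290,167),(560,188),(596,312),(290,290)]])
E
```

```text
[array([0.0898, 0.1103]), array([ 0.0884, -0.1102]), array([-0.0873, -0.1148]), array([-0.0895,  0.1092])] [ 0.0003 -0.0014]
hole [-0.0017 -0.0699]
yaw -5.5033469172626726 -6.309047223552859 [ 1.79903701e+02  6.93411185e-02 -6.40956225e+00]
scene holes [0.0002 0.07  ] [ 0.0032 -0.072 ]
scene corners [array([-0.082 , -0.1111]), array([-0.0912,  0.1115]), array([0.0898, 0.1083]), array([ 0.1049, -0.1135])]
```

>>> step_arm --increments '[[[0.01, 0.02, 0], [0, 0, -0.02], 1], [[0.025, 0.06, 0], [0, 0, -0.05], 1], [[0.04, 0.1, 0], [0, 0, -0.08], 1], [[0.06, 0.14, 0], [0, 0, -0.11], 1], [[0.077, 0.18, 0], [0, 0, -0.14], 1], [[0.094, 0.22, 0], [0, 0, -0.17], 1], [[0.111, 0.26, 0], [0, 0, -0.2], 1], [[0.128, 0.3, 0], [0, 0, -0.225], 1], [[0.14, 0.33, 0], [0, 0, -0.24], 1], [[0.147, 0.345, 0], [0, 0, -0.248], 1]]'

```text
time_s: 15.5
tcp_pos: [0.5881, -0.0293, 0.1783]
eef_rot: [180.0, 0.1, 7.7]
contact_force: [-0.1, -1.0, -2.1]
gripper_width: 0.0115
```

>>> step_arm --increments '[[[0, 0, 0], [0, 0, 0], 1], [[0, 0, 0], [0, 0, 0], 1], [[0, 0, 0], [0, 0, 0], 1], [[0, 0, 0], [0, 0, 0], 1]]'

```text
time_s: 15.9
tcp_pos: [0.588, -0.0256, 0.1791]
eef_rot: [-180.0, 0.0, 7.9]
contact_force: [0.5, 0.9, -2.9]
gripper_width: 0.0114
```

```bash
cd .;python3 -c "
from h import *
inc(.5892,-.0314,.135,7.9)
for n in ['scene','top']:
  cap(n,n+'6.png')
im=cv2.imread('pics/top6.png')[120:280,220:400];cv2.imwrite('pics/t6a.png',cv2.resize(im,(675,600),interpolation=cv2.INTER_CUBIC))
im=cv2.imread('pics/scene6.png')[80:260,230:450];cv2.imwrite('pics/s6a.png',cv2.resize(im,(733,600),interpolation=cv2.INTER_CUBIC))
"
```

```text
tcp [ 0.588  -0.0256  0.1791] [-1.7999e+02  1.0000e-02  7.8600e+00] w 0.0114 F [ 0.5  0.9 -2.9] t 15.9
shift [0.0004 0.0059 0.0441] turn [-0.0001  0.0001 -0.0006] j [ 17.  13. -12.  -0. -64.  81.]
```

View pics/t6a.png

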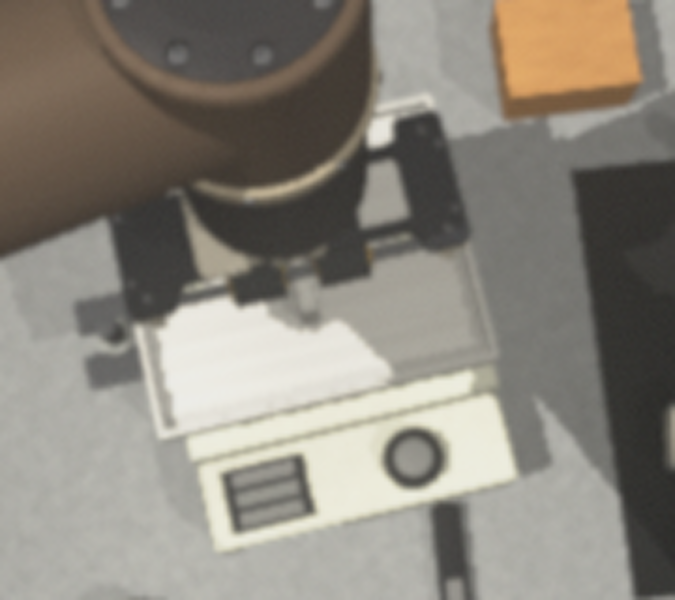

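View pics/s6a.png

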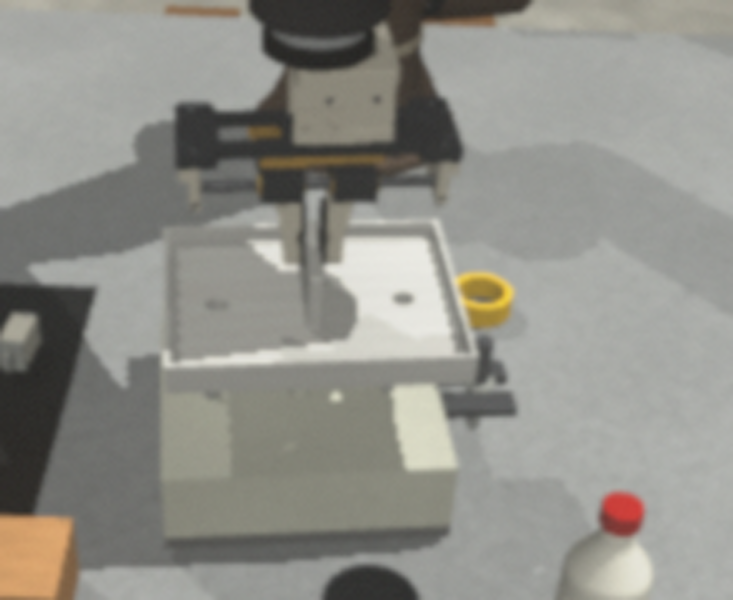

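```bash
cd .;python3 - <<'E'
from h import *
s=r.capture('scene');st=r.get_state();tcp=np.array(st['tcp_pos'])[:2]
g=lambda u,v:(230+(u+.5)/3.3333-.5,80+(v+.5)/3.3333-.5)
A=onz(s,*g(403,297),.166);B=onz(s,*g(216,304),.166);print(A,B,(A+B)/2,tcp,np.degrees(np.arctan2(-(A-B)[0],(A-B)[1])))
g2=lambda u,v:(270+(u+.5)/6.154-.5,150+(v+.5)/6.154-.5)
A=onz(s,*g2(466,298),.08);B=onz(s,*g2(143,306),.08);print('peg bases scene',A,B,(A+B)/2)
E
```

```text
[0.5774523  0.04369023 0.166     ] [ 0.59827418 -0.09642798  0.166     ] [ 0.58786324 -0.02636888  0.166     ] [ 0.58810945 -0.02579958] 8.452426052803805
peg bases scene [0.58975386 0.03577103 0.08      ] [ 0.6063351  -0.10160313  0.08      ] [ 0.59804448 -0.03291605  0.08      ]
```

>>> step_arm --increments '[[[0.0006, 0.0055, 0], [0, 0, 0], 1], [[0.0006, 0.0055, 0.01], [0, 0, 0], 1], [[0.0006, 0.0055, 0.025], [0, 0, 0], 1], [[0.0006, 0.0055, 0.04], [0, 0, 0], 1], [[0.0006, 0.0055, 0.05], [0, 0, 0], 1], [[0.0006, 0.0055, 0.056], [0, 0, 0], 1], [[0.0006, 0.0055, 0.058], [0, 0, 0], 1], [[0.0006, 0.0055, 0.058], [0, 0, 0], 1], [[0.0006, 0.0055, 0.058], [0, 0, 0], 1]]'

```text
time_s: 16.95
tcp_pos: [0.59, -0.0318, 0.1218]
eef_rot: [180.0, -0.1, 7.8]
contact_force: [0.1, -0.2, -3.2]
gripper_width: 0.0114
```

```bash
cd .;python3 -c "
from h import *
inc(.5895,-.0314,.1045,7.9)
for n in ['scene']:
  cap(n,n+'7.png')
im=cv2.imread('pics/scene7.png')[120:240,250:410];cv2.imwrite('pics/s7a.png',cv2.resize(im,(800,600),interpolation=cv2.INTER_CUBIC))
"
```

```text
tcp [ 0.59   -0.0318  0.1218] [ 1.80e+02 -6.00e-02  7.81e+00] w 0.0114 F [ 0.1 -0.2 -3.2] t 16.95
shift [-0.0004 -0.0005  0.0173] turn [ 0.0001 -0.001  -0.0015] j [ 16.  16. -17.   0. -57.  82.]
```

View pics/s7a.png

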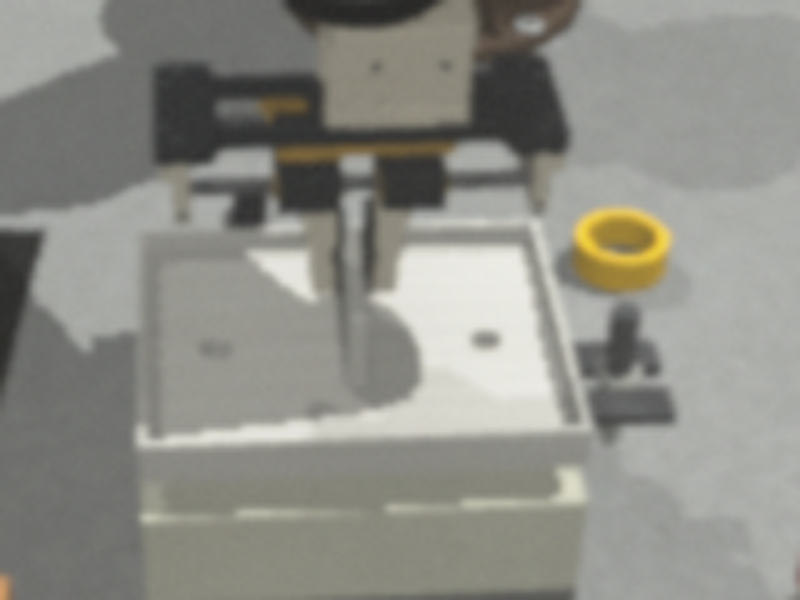

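The pan hovers level above the pegs, with its holes at crop (485,340) and (217,348). I'll descend while watching the force.

>>> step_arm --increments '[[[-0.0003, -0.0005, 0.002], [0, 0, 0], 1], [[-0.0003, -0.0005, 0.004], [0, 0, 0], 1], [[-0.0003, -0.0005, 0.006], [0, 0, 0], 1], [[-0.0003, -0.0005, 0.007], [0, 0, 0], 1], [[-0.0003, -0.0005, 0.008], [0, 0, 0], 1], [[-0.0003, -0.0005, 0.009], [0, 0, 0], 1], [[-0.0003, -0.0005, 0.009], [0, 0, 0], 1]]'

```text
time_s: 17.7
tcp_pos: [0.5891, -0.0315, 0.112]
eef_rot: [180.0, 0.0, 7.8]
contact_force: [0.1, 0.7, -4.1]
gripper_width: 0.0116
```

>>> step_arm --increments '[[[0, 0, 0.001], [0, 0, 0], 1], [[0, 0, 0.002], [0, 0, 0], 1], [[0, 0, 0.003], [0, 0, 0], 1], [[0, 0, 0.004], [0, 0, 0], 1], [[0, 0, 0.005], [0, 0, 0], 1], [[0, 0, 0.006], [0, 0, 0], 1], [[0, 0, 0.007], [0, 0, 0], 1], [[0, 0, 0.007], [0, 0, 0], 1]]'

```text
time_s: 18.5
tcp_pos: [0.589, -0.0314, 0.105]
eef_rot: [-180.0, 0.0, 7.8]
contact_force: [0.4, -0.0, -3.0]
gripper_width: 0.0116
```

>>> step_arm --increments '[[[0, 0, 0.0005], [0, 0, 0], 1], [[0, 0, 0.001], [0, 0, 0], 1], [[0, 0, 0.0015], [0, 0, 0], 1], [[0, 0, 0.0015], [0, 0, 0], 1]]'

```text
time_s: 18.9
tcp_pos: [0.5892, -0.0314, 0.1041]
eef_rot: [180.0, -0.0, 7.8]
contact_force: [-2.5, 0.8, 1.8]
gripper_width: 0.0113
```

>>> step_arm --increments '[[[0, 0, 0], [0, 0, 0], 0.8], [[0, 0, 0], [0, 0, 0], 0.6], [[0, 0, 0], [0, 0, 0], 0.6], [[0, 0, 0], [0, 0, 0], 0.6], [[0, 0, -0.01], [0, 0, 0], 0.6], [[0, 0, -0.05], [0, 0, 0], 0.4], [[0, 0, -0.09], [0, 0, 0], 0], [[0, 0, -0.13], [0, 0, 0], 0], [[0, 0, -0.15], [0, 0, 0], 0], [[0, 0, -0.15], [0, 0, 0], 0]]'

```text
time_s: 19.9
tcp_pos: [0.591, -0.0314, 0.2586]
eef_rot: [180.0, -0.4, 7.8]
contact_force: [0.7, 0.4, 0.1]
gripper_width: 0.0698
```

```bash
cd .;python3 -c "
from h import *
inc(.463,-.291,.2,0)
for n in ['scene','top']:
  cap(n,n+'8.png')
im=cv2.imread('pics/scene8.png')[120:240,250:410];cv2.imwrite('pics/s8a.png',cv2.resize(im,(800,600),interpolation=cv2.INTER_CUBIC))
"
```

```text
tcp [ 0.591  -0.0314  0.2586] [179.99  -0.42   7.82] w 0.0698 F [0.7 0.4 0.1] t 19.9
shift [-0.1626  0.2398  0.0574] turn [-0.0004 -0.0073  0.1365] j [ 16.  11.  -5.   0. -73.  82.]
```

View pics/s8a.png

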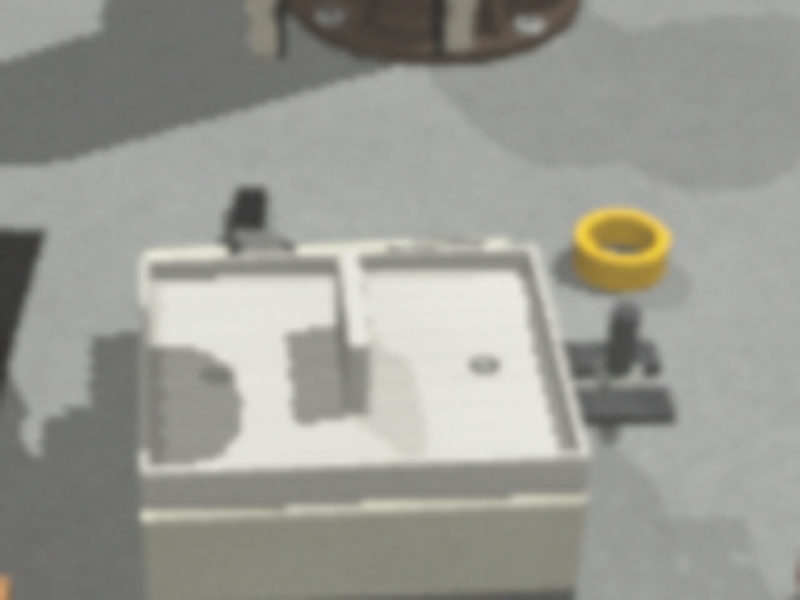

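View pics/top8.png

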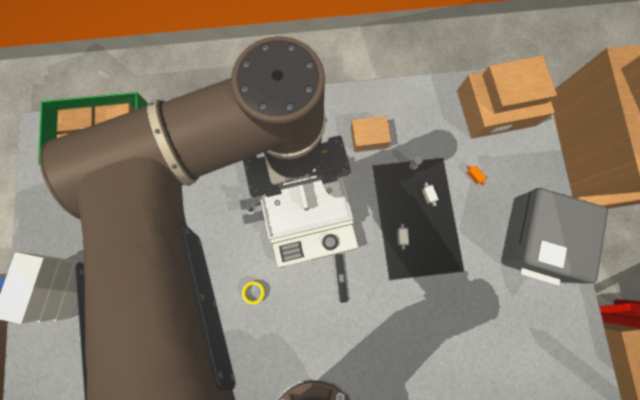

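The pan sits level and a peg shows in its hole at crop (485,365); the pin is still upright. Both links are where they were, at (403,236) and (430,194). I'll get their yaw from the blade ends.

```bash
cd .;python3 - <<'E'
from h import *
c=r.capture('top');cv2.imwrite('pics/t8.png',c['color'][:,:,::-1])
h=lambda u,v:(365+(u+.5)/4.446-.5,150+(v+.5)/4.444-.5)
for a,b in[((167,332),(171,440)),((272,147),(311,246))]:
    A=onz(c,*h(*a),.022);B=onz(c,*h(*b),.022);print(A,B,(A+B)/2,np.linalg.norm(A-B),np.degrees(np.arctan2(*(A-B)[1::-1])))
E
```

```text
[ 0.49612473 -0.29462688  0.022     ] [ 0.42963074 -0.2873332   0.022     ] [ 0.46287773 -0.29098004  0.022     ] 0.06689281967741172 -6.259704610729823
[ 0.606743   -0.37845703  0.022     ] [ 0.54078809 -0.39274488  0.022     ] [ 0.57376555 -0.38560095  0.022     ] 0.06748475990240818 12.223141002017394
```

>>> step_arm --increments '[[[-0.02, 0.03, 0], [0, -0.007, 0.05], 0], [[-0.045, 0.066, 0], [0, -0.007, 0.1], 0], [[-0.07, 0.103, 0], [0, -0.007, 0.15], 0], [[-0.095, 0.14, 0], [0, -0.007, 0.2], 0], [[-0.12, 0.177, 0.01], [0, -0.007, 0.24], 0], [[-0.145, 0.214, 0.03], [0, -0.007, 0.24], 0], [[-0.162, 0.238, 0.06], [0, -0.007, 0.24], 0], [[-0.1626, 0.2398, 0.1], [0, -0.007, 0.24], 0], [[-0.1626, 0.2398, 0.12], [0, -0.007, 0.24], 0], [[-0.1626, 0.2398, 0.12], [0, -0.007, 0.24], 0]]'

```text
time_s: 21.05
tcp_pos: [0.4574, -0.2905, 0.1296]
eef_rot: [-180.0, 0.9, -6.0]
contact_force: [0.5, -0.6, -0.1]
gripper_width: 0.0876
```

>>> step_arm --increments '[[[0, 0, 0], [0, 0, 0], 0], [[0, 0, 0], [0, 0, 0], 0]]'

```text
time_s: 21.25
tcp_pos: [0.4616, -0.2912, 0.1349]
eef_rot: [179.9, 0.3, -5.9]
contact_force: [0.6, 0.4, 0.8]
gripper_width: 0.0875
```

```bash
cd .;python3 -c "
from h import *
inc(.4629,-.291,.010,-6)
for n in ['scene','top']:
  cap(n,n+'9.png')
im=cv2.imread('pics/scene9.png')[120:240,150:310];cv2.imwrite('pics/s9a.png',cv2.resize(im,(800,600),interpolation=cv2.INTER_CUBIC))
"
```

```text
tcp [ 0.4616 -0.2912  0.1349] [179.92   0.3   -5.9 ] w 0.0875 F [0.6 0.4 0.8] t 21.25
shift [ 0.0019 -0.0005  0.1249] turn [0.0014 0.0053 0.0017] j [-12.  12. -21.   0. -58.  96.]
```

View pics/s9a.png

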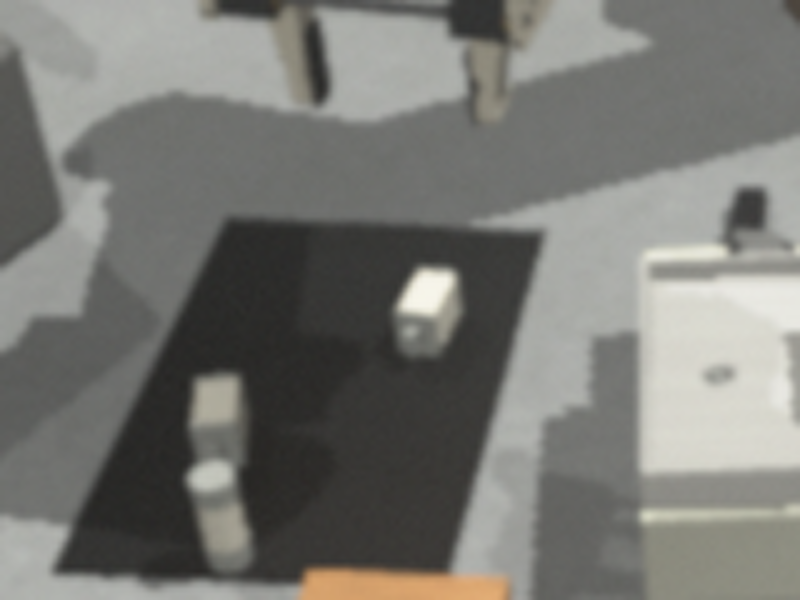

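The near link is still at crop (428,310), standing free. I'll go down and grip it.

>>> step_arm --increments '[[[0.001, -0.0005, 0.02], [0, 0.001, 0], 0], [[0.001, -0.0005, 0.05], [0, 0.001, 0], 0], [[0.001, -0.0005, 0.08], [0, 0.001, 0], 0], [[0.001, -0.0005, 0.1], [0, 0.001, 0], 0], [[0.001, -0.0005, 0.115], [0, 0.001, 0], 0], [[0.001, -0.0005, 0.122], [0, 0.001, 0], 0], [[0.001, -0.0005, 0.122], [0, 0.001, 0], 0.3], [[0.001, -0.0005, 0.122], [0, 0.001, 0], 0.6], [[0.001, -0.0005, 0.122], [0, 0.001, 0], 1], [[0.001, -0.0005, 0.122], [0, 0.001, 0], 1]]' --force 20

```text
time_s: 22.35
tcp_pos: [0.4615, -0.2908, 0.0126]
eef_rot: [179.9, 0.2, -5.9]
contact_force: [0.6, -0.1, 0.0]
gripper_width: 0.0613
```

>>> step_arm --increments '[[[0, 0, 0], [0, 0, 0], 1], [[0, 0, 0], [0, 0, 0], 1], [[0, 0, 0], [0, 0, 0], 1], [[0, 0, 0], [0, 0, 0], 1], [[0, 0, 0], [0, 0, 0], 1], [[0, 0, 0], [0, 0, 0], 1], [[0, 0, 0], [0, 0, 0], 1], [[0, 0, 0], [0, 0, 0], 1]]'

```text
time_s: 23.15
tcp_pos: [0.4608, -0.2907, 0.0116]
eef_rot: [180.0, 0.3, -5.9]
contact_force: [-0.8, -0.3, 0.8]
gripper_width: 0.0012
```

It closed on nothing. I'll lift a little and look.

>>> step_arm --increments '[[[0, 0, -0.02], [0, 0, 0], 1], [[0, 0, -0.06], [0, 0, 0], 1], [[0, 0, -0.1], [0, 0, 0], 0.5], [[0, 0, -0.13], [0, 0, 0], 0], [[0, 0, -0.15], [0, 0, 0], 0], [[-0.03, 0, -0.15], [0, 0, 0], 0], [[-0.03, 0, -0.15], [0, 0, 0], 0]]'

```text
time_s: 23.85
tcp_pos: [0.4296, -0.287, 0.1625]
eef_rot: [180.0, 0.3, -6.0]
contact_force: [1.0, -0.7, 0.0]
gripper_width: 0.0349
```

```bash
cd .;python3 -c "
from h import *
for n in ['scene','top']:
  cap(n,n+'10.png')
im=cv2.imread('pics/scene10.png')[120:240,150:310];cv2.imwrite('pics/s10a.png',cv2.resize(im,(800,600),interpolation=cv2.INTER_CUBIC))
im=cv2.imread('pics/top10.png')[150:285,365:495];cv2.imwrite('pics/t10a.png',cv2.resize(im,(578,600),interpolation=cv2.INTER_CUBIC))
"
```

```text
(no output)
```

View pics/s10a.png

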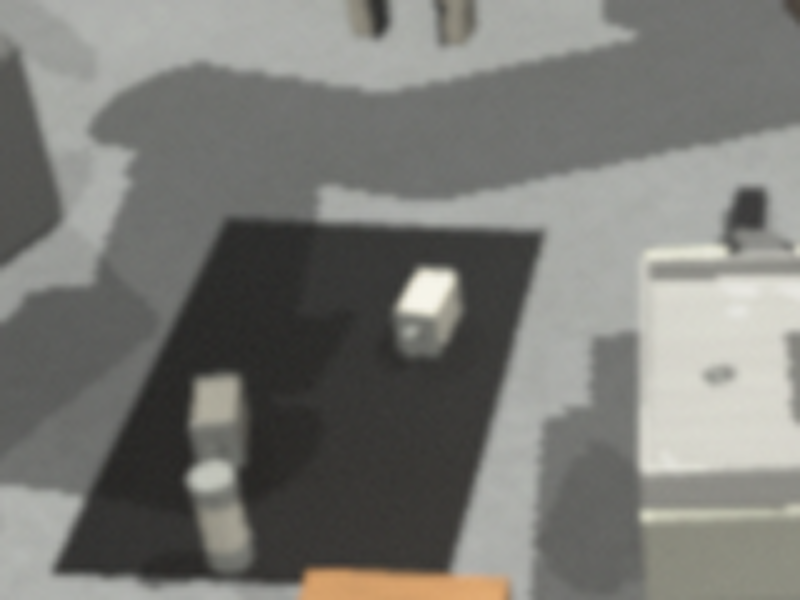

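View pics/t10a.png

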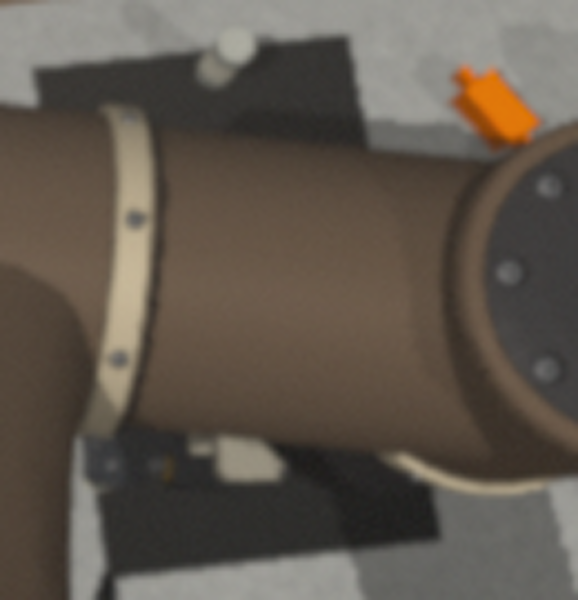

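```bash
cd .;python3 -c "
from h import *
s=r.capture('scene');st=r.get_state();t=np.array(st['tcp_pos']);print(t,st['gripper_width'],st['joints'])
f=lambda q:((q-np.array([150,120]))*5).round(0)
print('tcp px crop',f(proj(s,[t])),'link top at est',f(proj(s,[[.463,-.291,.033],[.463,-.291,.003],[.4608,-.2907,.0116]])))
cv2.imwrite('pics/s11.png',cv2.resize(s['color'][60:240,130:330,::-1],(667,600),interpolation=cv2.INTER_CUBIC))
"
```

```text
[ 0.43200145 -0.28763708  0.16196306] 0.0467771322979067 [-11.89533383   7.80209066 -21.98760867   0.10040272 -60.5174262
  95.89793688]
tcp px crop [[418.  74.]] link top at est [[426. 289.]
 [432. 328.]
 [432. 315.]]
```

View pics/s11.png

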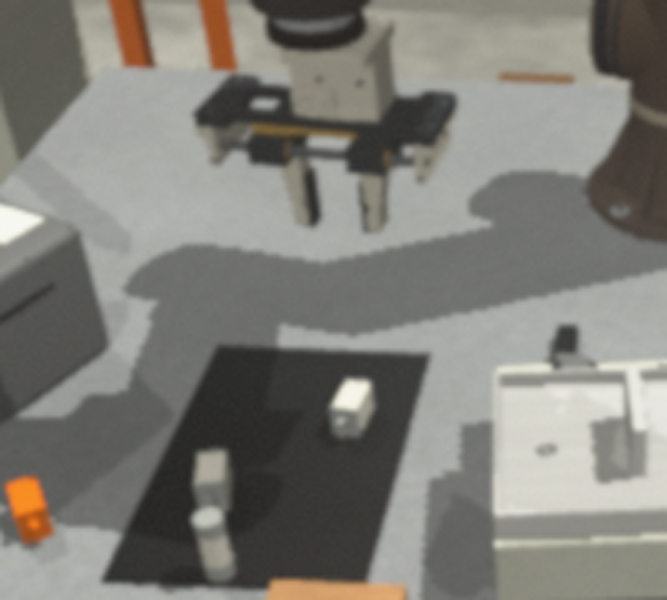

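```bash
cd .;python3 -c "
from h import *
s=r.capture('scene')
print(s['rvec'],s['tvec'])
print('s1 near finger',proj(s,[[.5903+.05*.99,-.0321+.05*.136,.1514]]),'seen 322.5,180')
print('s9',proj(s,[[.4616,-.2912,.1349]]),'seen 229.4,142')
print('s9 fingers',proj(s,[[.4616-.005,-.2912-.05,.1349],[.4616+.005,-.2912+.05,.1349]]),'seen (211,140),(248,144)')
print('s11 fingers',proj(s,[[.432-.003,-.2876-.03,.162],[.432+.003,-.2876+.03,.162]]),'seen (222.4,127),(242,129)')
print('s8 fingers',proj(s,[[.591,-.0314+.04,.2586],[.591,-.0314-.04,.2586]]),'seen (303,130),(341,130)')
"
```

```text
[ 1.64291594  1.76758886 -0.81569975] [ 0.08644084 -0.32716468  1.57220831]
s1 near finger [[321.8291216  187.04184009]] seen 322.5,180
s9 [[231.24603511 148.46057267]] seen 229.4,142
s9 fingers [[214.27790174 146.7084519 ]
 [248.3956131  150.23142932]] seen (211,140),(248,144)
s11 fingers [[223.52416304 133.79519519]
 [243.91842777 135.81270799]] seen (222.4,127),(242,129)
s8 fingers [[338.35490833 139.14077636]
 [304.52451024 137.62282759]] seen (303,130),(341,130)
```

The finger ends show about 6.5 px (about 19 mm) above the projected TCP in every scene picture. That explains it: the jaws closed just above the link. I'll treat the true tips as about 19 mm above the reported TCP and go lower, watching the force.

```bash
cd .;python3 -c "
from h import *
inc(.4625,-.291,-.004,-6)
"
```

```text
tcp [ 0.4322 -0.2876  0.1618] [179.94   0.34  -5.94] w 0.0509 F [-0.4  0.9 -0.6] t 24.05
shift [0.0315 0.     0.1656] turn [0.001  0.0059 0.001 ] j [-12.   8. -22.   0. -61.  96.]
```

>>> step_arm --increments '[[[0.015, 0, 0], [0, 0.006, 0], 0], [[0.0315, 0, 0], [0, 0.006, 0], 0], [[0.0315, 0, 0.03], [0, 0.006, 0], 0], [[0.0315, 0, 0.065], [0, 0.006, 0], 0], [[0.0315, 0, 0.1], [0, 0.006, 0], 0], [[0.0315, 0, 0.125], [0, 0.006, 0], 0], [[0.0315, 0, 0.14], [0, 0.006, 0], 0], [[0.0315, 0, 0.15], [0, 0.006, 0], 0], [[0.0315, 0, 0.155], [0, 0.006, 0], 0], [[0.0315, 0, 0.155], [0, 0.006, 0], 0]]'

```text
time_s: 25.05
tcp_pos: [0.4625, -0.2909, 0.0061]
eef_rot: [180.0, 0.0, -5.9]
contact_force: [0.6, 0.3, 0.4]
gripper_width: 0.0878
```

```bash
cd .;python3 -c "
from h import *
inc(.4627,-.291,-.004,-6)
s=r.capture('scene')
cv2.imwrite('pics/s12.png',cv2.resize(s['color'][120:240,150:310,::-1],(800,600),interpolation=cv2.INTER_CUBIC))
"
```

```text
tcp [ 0.4625 -0.2909  0.0061] [ 1.7995e+02  4.0000e-02 -5.9400e+00] w 0.0878 F [0.6 0.3 0.4] t 25.05
shift [0.0002 0.0001 0.0101] turn [0.0008 0.0007 0.0011] j [-12.  21. -29.   0. -40.  96.]
```

View pics/s12.png

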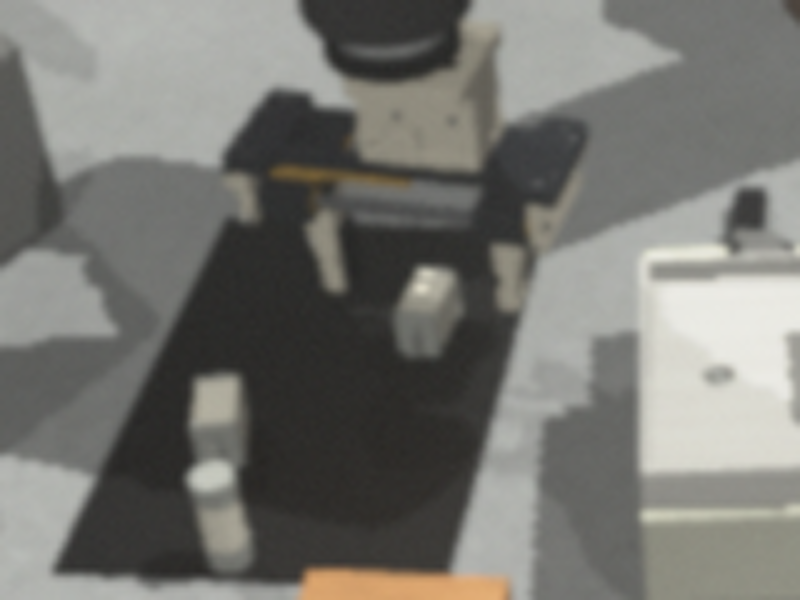

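The fingers straddle the link. Their tips at rows 290–310 are about 20 mm above the mat, which agrees with the offset. I'll go 14 mm lower and close.

>>> step_arm --increments '[[[0, 0, 0.005], [0, 0, 0], 0], [[0, 0, 0.009], [0, 0, 0], 0], [[0, 0, 0.012], [0, 0, 0], 0], [[0, 0, 0.014], [0, 0, 0], 0.3], [[0, 0, 0.014], [0, 0, 0], 0.6], [[0, 0, 0.014], [0, 0, 0], 1], [[0, 0, 0.014], [0, 0, 0], 1], [[0, 0, 0.014], [0, 0, 0], 1], [[0, 0, 0.014], [0, 0, 0], 1], [[0, 0, 0.014], [0, 0, 0], 1]]'

```text
time_s: 26.1
tcp_pos: [0.4623, -0.2909, -0.0073]
eef_rot: [180.0, -0.0, -5.9]
contact_force: [0.6, 0.1, 0.2]
gripper_width: 0.0372
```

>>> step_arm --increments '[[[0, 0, 0], [0, 0, 0], 1], [[0, 0, 0], [0, 0, 0], 1], [[0, 0, 0], [0, 0, 0], 1], [[0, 0, 0], [0, 0, 0], 1], [[0, 0, 0], [0, 0, 0], 1], [[0, 0, 0], [0, 0, 0], 1]]' --force 30

```text
time_s: 26.7
tcp_pos: [0.4623, -0.2909, -0.0073]
eef_rot: [179.9, -0.0, -5.9]
contact_force: [-0.2, -0.8, 0.3]
gripper_width: 0.0233
```

Gripped, opening 23 mm. Lifting.

>>> step_arm --increments '[[[0, 0, -0.01], [0, 0, 0], 1], [[0, 0, -0.04], [0, 0, 0], 1], [[0, 0, -0.08], [0, 0, 0], 1], [[0, 0, -0.12], [0, 0, 0], 1], [[0, 0, -0.155], [0, 0, 0], 1], [[0, 0, -0.17], [0, 0, 0], 1], [[0, 0, -0.17], [0, 0, 0], 1], [[0, 0, -0.17], [0, 0, 0], 1]]'

```text
time_s: 27.5
tcp_pos: [0.4619, -0.2904, 0.1626]
eef_rot: [180.0, -0.0, -6.0]
contact_force: [-0.9, 0.7, -1.2]
gripper_width: 0.0235
```

```bash
cd .;python3 -c "
from h import *
inc(.552,-.092,.16,7.8)
"
```

```text
tcp [ 0.4619 -0.2904  0.1626] [ 1.7998e+02 -2.0000e-02 -5.9600e+00] w 0.0235 F [-0.9  0.7 -1.2] t 27.5
shift [ 0.0691 -0.2067  0.0026] turn [ 0.0004 -0.0003 -0.2402] j [-12.  10. -19.   0. -61.  96.]
```

>>> step_arm --increments '[[[0.01, -0.03, 0], [0, 0, -0.04], 1], [[0.02, -0.06, 0], [0, 0, -0.08], 1], [[0.032, -0.095, 0], [0, 0, -0.12], 1], [[0.044, -0.13, 0], [0, 0, -0.16], 1], [[0.055, -0.165, 0], [0, 0, -0.2], 1], [[0.064, -0.192, 0], [0, 0, -0.24], 1], [[0.069, -0.2067, 0.002], [0, 0, -0.24], 1], [[0.069, -0.2067, 0.002], [0, 0, -0.24], 1], [[0.069, -0.2067, 0.002], [0, 0, -0.24], 1], [[0.069, -0.2067, 0.002], [0, 0, -0.24], 1]]'

```text
time_s: 28.5
tcp_pos: [0.5516, -0.0931, 0.16]
eef_rot: [180.0, 0.1, 7.7]
contact_force: [0.1, -0.1, -0.7]
gripper_width: 0.0239
```

```bash
cd .;python3 -c "
from h import *
inc(.552,-.092,.0825,7.8)
for n in ['scene','top']:
  cap(n,n+'13.png')
im=cv2.imread('pics/scene13.png')[100:250,220:420];cv2.imwrite('pics/s13a.png',cv2.resize(im,(800,600),interpolation=cv2.INTER_CUBIC))
"
```

```text
tcp [ 0.5516 -0.0931  0.16  ] [1.7995e+02 8.0000e-02 7.7300e+00] w 0.0239 F [ 0.1 -0.1 -0.7] t 28.5
shift [ 0.0007 -0.0011  0.0775] turn [ 0.0008  0.0014 -0.0011] j [ 11.  12. -18.   0. -61.  87.]
```

View pics/s13a.png

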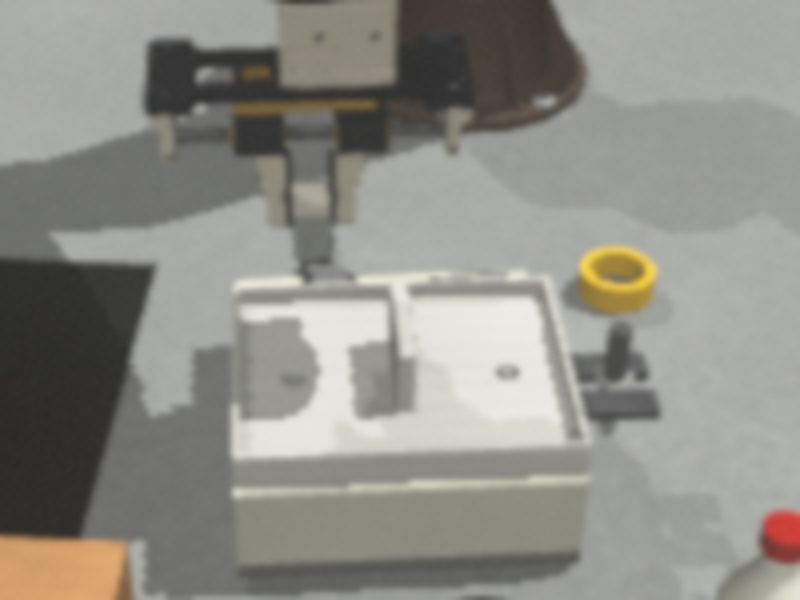

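The link is held, its end at crop (313,250). Lowering it into the pan's right half.

>>> step_arm --increments '[[[0, -0.001, 0.01], [0, 0, 0], 1], [[0, -0.001, 0.03], [0, 0, 0], 1], [[0, -0.001, 0.045], [0, 0, 0], 1], [[0, -0.001, 0.058], [0, 0, 0], 1], [[0, -0.001, 0.067], [0, 0, 0], 1], [[0, -0.001, 0.073], [0, 0, 0], 1], [[0, -0.001, 0.076], [0, 0, 0], 1], [[0, -0.001, 0.0775], [0, 0, 0], 1], [[0, -0.001, 0.0775], [0, 0, 0], 1]]'

```text
time_s: 29.5
tcp_pos: [0.5524, -0.0913, 0.0832]
eef_rot: [180.0, -0.0, 7.8]
contact_force: [-0.5, -0.3, -1.6]
gripper_width: 0.0236
```

>>> step_arm --increments '[[[0, 0, 0.001], [0, 0, 0], 1], [[0, 0, 0.001], [0, 0, 0], 1], [[0, 0, 0.001], [0, 0, 0], 0.65], [[0, 0, 0.001], [0, 0, 0], 0.55], [[0, 0, 0.001], [0, 0, 0], 0.55], [[0, 0, 0.001], [0, 0, 0], 0.55], [[0, 0, -0.02], [0, 0, 0], 0.55], [[0, 0, -0.06], [0, 0, 0], 0.55], [[0, 0, -0.1], [0, 0, 0], 0.3], [[0, 0, -0.1], [0, 0, 0], 0]]'

```text
time_s: 30.5
tcp_pos: [0.5557, -0.0914, 0.1891]
eef_rot: [179.9, -0.6, 7.9]
contact_force: [0.1, 0.2, 0.5]
gripper_width: 0.05
```

```bash
cd .;python3 -c "
from h import *
inc(.5735,-.3855,.17,12.2)
for n in ['scene','top']:
  cap(n,n+'14.png')
im=cv2.imread('pics/scene14.png')[120:240,150:390];cv2.imwrite('pics/s14a.png',cv2.resize(im,(800,400),interpolation=cv2.INTER_CUBIC))
"
```

```text
tcp [ 0.5557 -0.0914  0.1891] [179.87  -0.55   7.86] w 0.05 F [0.1 0.2 0.5] t 30.5
shift [-0.0227  0.2937  0.0195] turn [ 0.0026 -0.0095 -0.0758] j [ 11.  10. -15.   0. -64.  87.]
```

View pics/s14a.png

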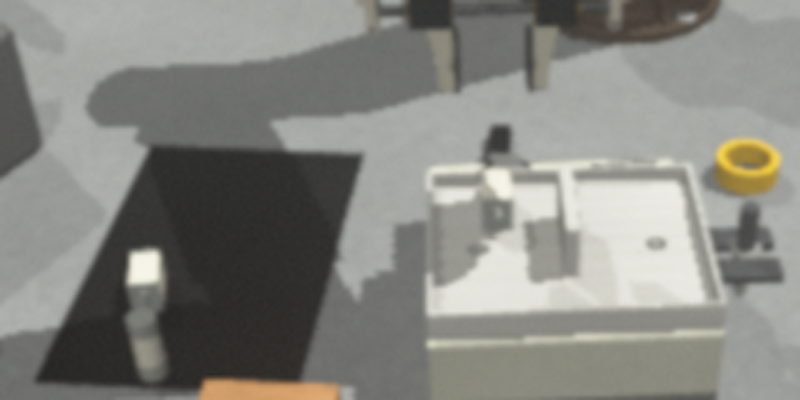

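View pics/top14.png

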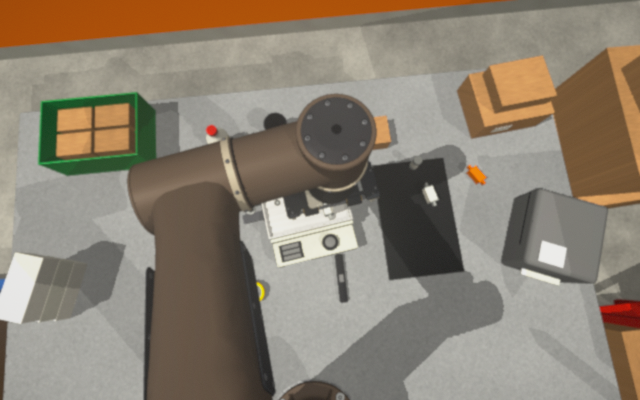

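The first link is in the pan at crop (497,198); the second is still at top (430,194). Going to it.

>>> step_arm --increments '[[[-0.003, 0.035, 0], [0, -0.009, -0.01], 0], [[-0.006, 0.075, 0], [0, -0.009, -0.02], 0], [[-0.01, 0.115, 0], [0, -0.009, -0.04], 0], [[-0.013, 0.155, 0], [0, -0.009, -0.05], 0], [[-0.016, 0.195, 0], [0, -0.009, -0.06], 0], [[-0.019, 0.235, 0], [0, -0.009, -0.07], 0], [[-0.022, 0.275, 0], [0, -0.009, -0.0758], 0], [[-0.0227, 0.2937, 0.01], [0, -0.009, -0.0758], 0], [[-0.0227, 0.2937, 0.03], [0, -0.009, -0.0758], 0], [[-0.0227, 0.2937, 0.04], [0, -0.009, -0.0758], 0]]'

```text
time_s: 31.6
tcp_pos: [0.5678, -0.385, 0.1394]
eef_rot: [-179.8, 0.7, 12.1]
contact_force: [-0.7, -0.5, 0.4]
gripper_width: 0.0873
```

>>> step_arm --increments '[[[0, 0, 0], [0, 0, 0], 0], [[0, 0, 0], [0, 0, 0], 0], [[0, 0, 0], [0, 0, 0], 0]]'

```text
time_s: 31.9
tcp_pos: [0.5703, -0.385, 0.1443]
eef_rot: [179.9, 0.5, 12.2]
contact_force: [-0.5, -0.1, 0.4]
gripper_width: 0.088
```

```bash
cd .;python3 -c "
from h import *
inc(.5735,-.3858,-.008,12.2)
cap('scene','s15.png')
im=cv2.imread('pics/s15.png')[120:240,150:310];cv2.imwrite('pics/s15a.png',cv2.resize(im,(800,600),interpolation=cv2.INTER_CUBIC))
"
```

```text
tcp [ 0.5703 -0.385   0.1443] [179.92   0.46  12.21] w 0.088 F [-0.5 -0.1  0.4] t 31.9
shift [0.0042 0.0013 0.1523] turn [0.0014 0.0081 0.0002] j [-18.  24.  -2.   0. -65. 120.]
```

View pics/s15a.png

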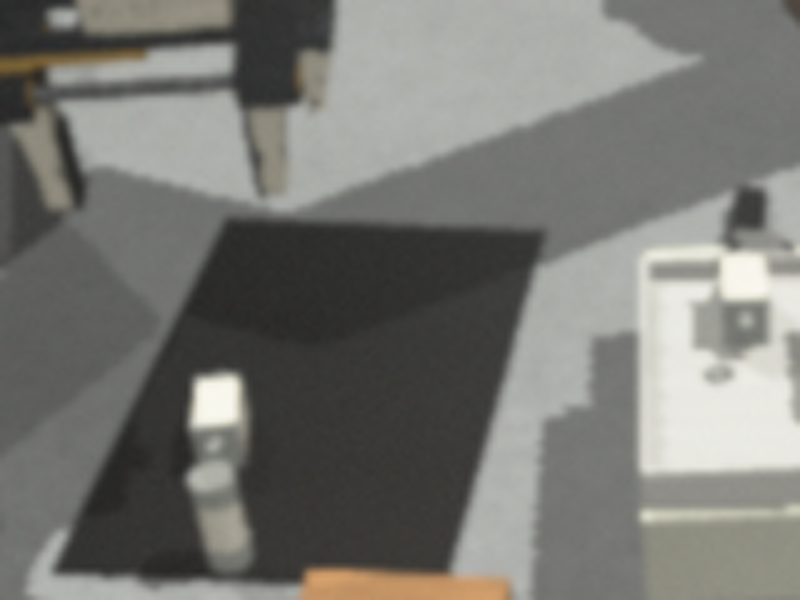

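The second link is unmoved at crop (218,415). Going down to it in two stages.

>>> step_arm --increments '[[[0.003, 0.001, 0.0], [0, 0.008, 0], 0], [[0.003, 0.001, 0.03], [0, 0.008, 0], 0], [[0.003, 0.001, 0.06], [0, 0.008, 0], 0], [[0.003, 0.001, 0.09], [0, 0.008, 0], 0], [[0.003, 0.001, 0.115], [0, 0.008, 0], 0], [[0.003, 0.001, 0.13], [0, 0.008, 0], 0], [[0.003, 0.001, 0.14], [0, 0.008, 0], 0], [[0.003, 0.001, 0.14], [0, 0.008, 0], 0], [[0.003, 0.001, 0.14], [0, 0.008, 0], 0]]'

```text
time_s: 32.85
tcp_pos: [0.5723, -0.3864, 0.0043]
eef_rot: [179.9, 0.0, 12.2]
contact_force: [0.0, -0.1, 0.9]
gripper_width: 0.0876
```

```bash
cd .;python3 -c "
from h import *
inc(.5735,-.3858,-.008,12.2)
"
```

```text
tcp [ 0.5723 -0.3864  0.0043] [179.92   0.    12.16] w 0.0876 F [ 0.  -0.1  0.9] t 32.85
shift [ 0.0013 -0.0004  0.0123] turn [ 0.0015  0.0001 -0.0006] j [-18.  31. -10.   0. -49. 120.]
```

>>> step_arm --increments '[[[0.001, -0.0005, 0.004], [0.001, 0, 0], 0], [[0.001, -0.0005, 0.008], [0.001, 0, 0], 0], [[0.001, -0.0005, 0.0115], [0.001, 0, 0], 0.3], [[0.001, -0.0005, 0.0115], [0.001, 0, 0], 0.6], [[0.001, -0.0005, 0.0115], [0.001, 0, 0], 1], [[0.001, -0.0005, 0.0115], [0.001, 0, 0], 1], [[0.001, -0.0005, 0.0115], [0.001, 0, 0], 1], [[0.001, -0.0005, 0.0115], [0.001, 0, 0], 1], [[0.001, -0.0005, 0.0115], [0.001, 0, 0], 1], [[0.001, -0.0005, 0.0115], [0.001, 0, 0], 1]]' --force 20

```text
time_s: 33.85
tcp_pos: [0.5723, -0.3854, -0.0083]
eef_rot: [-180.0, 0.1, 12.2]
contact_force: [0.1, -0.3, -0.1]
gripper_width: 0.0293
```

>>> step_arm --increments '[[[0, 0, 0], [0, 0, 0], 1], [[0, 0, 0], [0, 0, 0], 1], [[0, 0, 0], [0, 0, 0], 1], [[0, 0, 0], [0, 0, 0], 1], [[0, 0, 0], [0, 0, 0], 1], [[0, 0, 0], [0, 0, 0], 1]]' --force 30

```text
time_s: 34.45
tcp_pos: [0.5723, -0.3854, -0.0083]
eef_rot: [-180.0, 0.1, 12.1]
contact_force: [-0.4, -0.4, 0.3]
gripper_width: 0.0239
```

>>> step_arm --increments '[[[0, 0, -0.01], [0, 0, 0], 1], [[0, 0, -0.04], [0, 0, 0], 1], [[0, 0, -0.08], [0, 0, 0], 1], [[0, 0, -0.12], [0, 0, 0], 1], [[0, 0, -0.155], [0, 0, 0], 1], [[0, 0, -0.175], [0, 0, 0], 1], [[0, 0, -0.175], [0, 0, 0], 1], [[0, 0, -0.175], [0, 0, 0], 1]]'

```text
time_s: 35.25
tcp_pos: [0.5725, -0.3851, 0.1673]
eef_rot: [-180.0, 0.0, 12.1]
contact_force: [-0.6, 0.9, -2.3]
gripper_width: 0.0242
```

```bash
cd .;python3 -c "
from h import *
inc(.641,-.080,.165,7.8)
"
```

```text
tcp [ 0.5725 -0.3851  0.1673] [-1.7997e+02  1.0000e-02  1.2140e+01] w 0.0242 F [-0.6  0.9 -2.3] t 35.25
shift [ 0.1312 -0.2839  0.0024] turn [-0.0005  0.0002  0.0757] j [-18.  23.   0.  -0. -67. 120.]
```

>>> step_arm --increments '[[[0.01, -0.025, 0], [0, 0, 0.01], 1], [[0.03, -0.065, 0], [0, 0, 0.02], 1], [[0.048, -0.105, 0], [0, 0, 0.03], 1], [[0.067, -0.145, 0], [0, 0, 0.04], 1], [[0.085, -0.185, 0], [0, 0, 0.05], 1], [[0.104, -0.225, 0], [0, 0, 0.065], 1], [[0.12, -0.26, 0], [0, 0, 0.0757], 1], [[0.1312, -0.2839, 0], [0, 0, 0.0757], 1], [[0.1312, -0.2839, 0], [0, 0, 0.0757], 1], [[0.1312, -0.2839, 0], [0, 0, 0.0757], 1]]'

```text
time_s: 36.25
tcp_pos: [0.6403, -0.0797, 0.1652]
eef_rot: [-180.0, 0.2, 7.9]
contact_force: [0.1, -0.8, -1.4]
gripper_width: 0.0239
```

>>> step_arm --increments '[[[0, 0, 0], [0, 0, 0], 1], [[0, 0, 0], [0, 0, 0], 1]]'

```text
time_s: 36.45
tcp_pos: [0.6406, -0.0813, 0.1663]
eef_rot: [-180.0, 0.1, 7.7]
contact_force: [0.6, -0.9, -0.6]
gripper_width: 0.0239
```

```bash
cd .;python3 -c "
from h import *
inc(.641,-.080,.0815,7.8)
cap('scene','s16.png')
im=cv2.imread('pics/s16.png')[100:250,220:420];cv2.imwrite('pics/s16a.png',cv2.resize(im,(800,600),interpolation=cv2.INTER_CUBIC))
"
```

```text
tcp [ 0.6406 -0.0813  0.1663] [-1.7998e+02  1.2000e-01  7.7400e+00] w 0.0239 F [ 0.6 -0.9 -0.6] t 36.45
shift [ 0.0008 -0.0012  0.0848] turn [-0.0004  0.0021 -0.0011] j [ 10.  19.  -6.  -0. -65.  88.]
```

View pics/s16a.png

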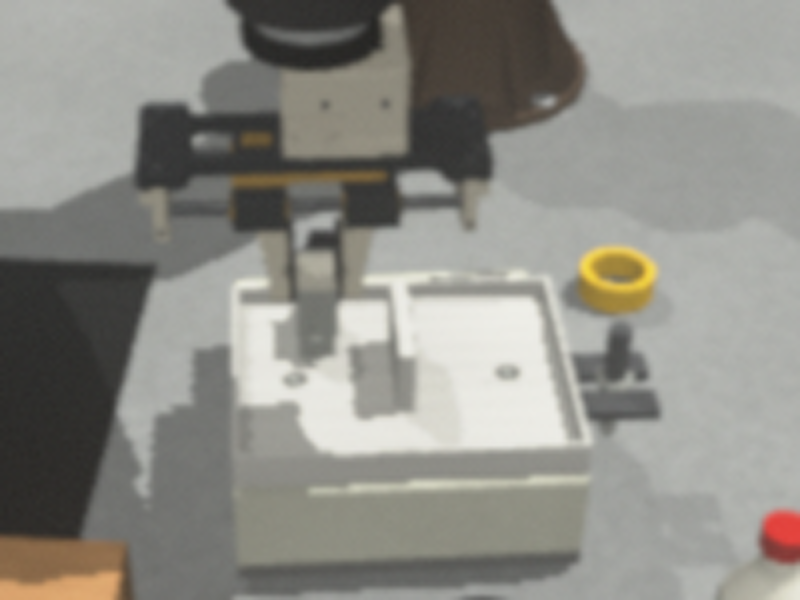

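The second link is held at crop (317,290), over the pan's right half. Lowering it beside the first.

>>> step_arm --increments '[[[0.0005, -0.001, 0.015], [0, 0, 0], 1], [[0.0005, -0.001, 0.035], [0, 0, 0], 1], [[0.0005, -0.001, 0.053], [0, 0, 0], 1], [[0.0005, -0.001, 0.066], [0, 0, 0], 1], [[0.0005, -0.001, 0.075], [0, 0, 0], 1], [[0.0005, -0.001, 0.081], [0, 0, 0], 1], [[0.0005, -0.001, 0.084], [0, 0, 0], 1], [[0.0005, -0.001, 0.0848], [0, 0, 0], 1], [[0.0005, -0.001, 0.0848], [0, 0, 0], 1]]'

```text
time_s: 37.4
tcp_pos: [0.6416, -0.0791, 0.0824]
eef_rot: [-180.0, 0.0, 7.8]
contact_force: [-0.7, -0.3, -0.9]
gripper_width: 0.024
```

>>> step_arm --increments '[[[0, 0, 0.0005], [0, 0, 0], 1], [[0, 0, 0.0005], [0, 0, 0], 0.65], [[0, 0, 0.0005], [0, 0, 0], 0.55], [[0, 0, 0.0005], [0, 0, 0], 0.55], [[0, 0, 0.0005], [0, 0, 0], 0.55], [[0, 0, -0.02], [0, 0, 0], 0.55], [[0, 0, -0.06], [0, 0, 0], 0.55], [[0, 0, -0.1], [0, 0, 0], 0.6], [[0, 0, -0.1], [0, 0, 0], 1], [[0, 0, -0.1], [0, 0, 0], 1]]'

```text
time_s: 38.4
tcp_pos: [0.642, -0.079, 0.1833]
eef_rot: [-180.0, -0.1, 7.8]
contact_force: [-0.5, -0.2, -1.1]
gripper_width: 0.0246
```

```bash
cd .;python3 -c "
from h import *
inc(.467,-.089,.18,7.8)
for n in ['scene','top']: cap(n,n+'17.png')
im=cv2.imread('pics/scene17.png')[100:250,180:420];cv2.imwrite('pics/s17a.png',cv2.resize(im,(800,500),interpolation=cv2.INTER_CUBIC))
im=cv2.imread('pics/top17.png')[145:280,235:370];cv2.imwrite('pics/t17a.png',cv2.resize(im,(600,600),interpolation=cv2.INTER_CUBIC))
"
```

```text
tcp [ 0.642  -0.079   0.1833] [-1.7996e+02 -9.0000e-02  7.8100e+00] w 0.0246 F [-0.5 -0.2 -1.1] t 38.4
shift [-0.1748 -0.0139  0.003 ] turn [-0.0007 -0.0016  0.0001] j [ 10.  19.  -5.  -0. -67.  88.]
```

View pics/s17a.png

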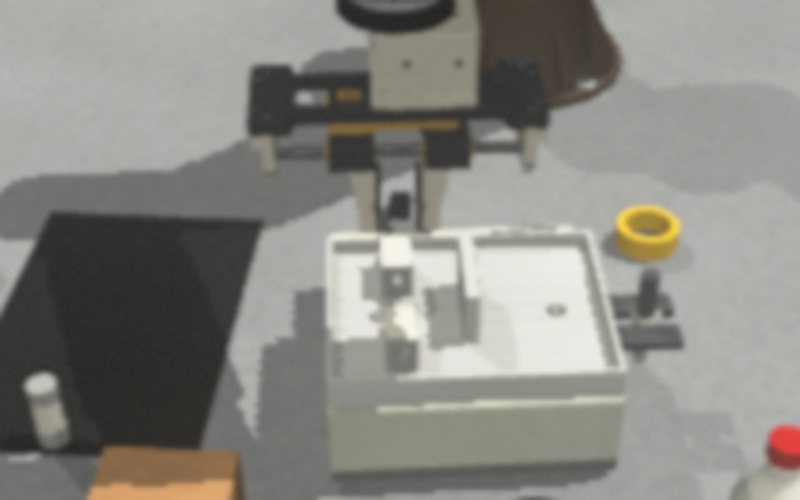

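View pics/t17a.png

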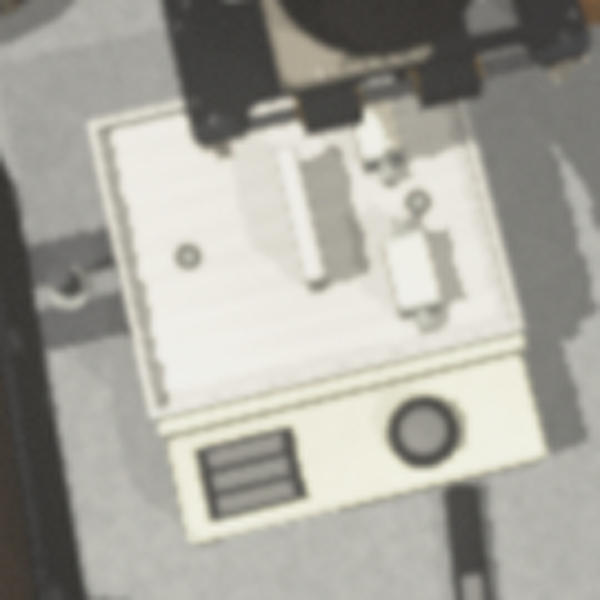

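Both links are in the pan, at scene crop (397,265) and (402,335), and the mat holds only the round fuse. Next is the key, at top crop (425,430), so I'll triangulate its top.

```bash
cd .;python3 -c "
from h import *
c=r.capture('top');s=r.capture('scene')
im=cv2.imread('pics/s0.png')[150:180,285:320];cv2.imwrite('pics/key.png',cv2.resize(im,(700,600),interpolation=cv2.INTER_CUBIC))
im=c['color'][228:258,315:350,::-1];cv2.imwrite('pics/keyt.png',cv2.resize(im,(700,600),interpolation=cv2.INTER_CUBIC))
"
```

```text
(no output)
```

View pics/key.png

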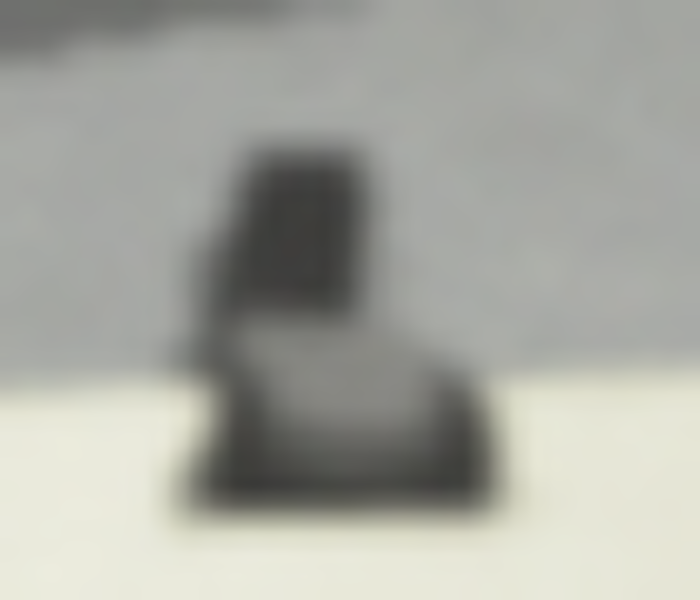

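View pics/keyt.png

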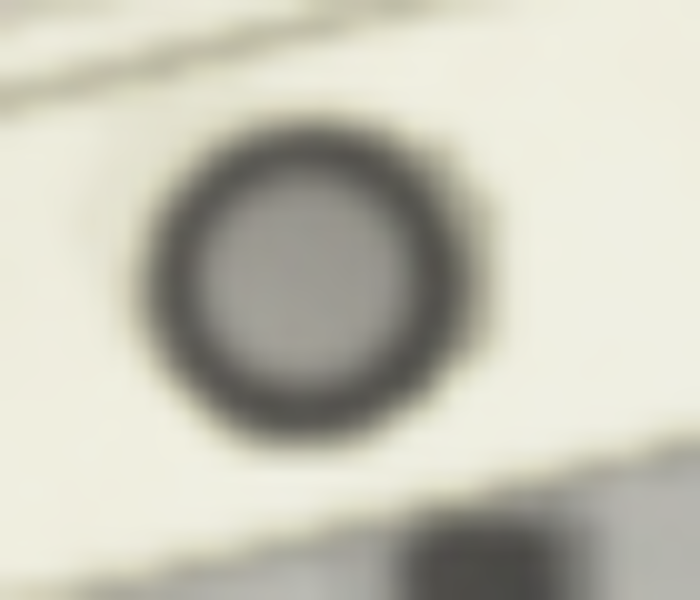

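```bash
cd .;python3 -c "
from h import *
c=r.capture('top');s=r.capture('scene')
o1,d1=ray(c,329.8,241.2);o2,d2=ray(s,301.5,167.8)
t=np.linalg.lstsq(np.c_[d1,-d2],o2-o1,rcond=None)[0];print(o1+t[0]*d1,o2+t[1]*d2)
print(onz(c,329.8,241.2,.066),onz(c,329.8,241.2,.072))
yaw=np.radians(7.8);e=np.array([np.cos(yaw),np.sin(yaw)]);n=np.array([-e[1],e[0]])
print(np.array([.589,-.0314])-e*.13-n*.04)
inc(.4658,-.0885,.13,7.8)
"
```

```text
[ 0.46542149 -0.08790418  0.08261786] [ 0.46568214 -0.09162376  0.08276473]
[ 0.46676064 -0.08846649  0.066     ] [ 0.46627713 -0.08826346  0.072     ]
[ 0.4656314  -0.08867294]
tcp [ 0.6409 -0.0793  0.1807] [-179.98    0.18    7.81] w 0.002 F [ 0.7 -0.4  0.6] t 38.7
shift [-0.1746 -0.0146  0.0513] turn [-0.0004  0.0032  0.0001] j [ 10.  19.  -5.  -0. -67.  88.]
```

>>> step_arm --increments '[[[-0.03, -0.002, 0], [0, 0, 0], 1], [[-0.065, -0.005, 0], [0, 0, 0], 1], [[-0.1, -0.008, 0], [0, 0, 0], 1], [[-0.135, -0.011, 0], [0, 0, 0], 1], [[-0.16, -0.0135, 0], [0, 0, 0], 1], [[-0.1746, -0.0146, 0.02], [0, 0, 0], 1], [[-0.1746, -0.0146, 0.05], [0, 0, 0], 1], [[-0.1746, -0.0146, 0.075], [0, 0, 0], 1], [[-0.1746, -0.0146, 0.08], [0, 0, 0], 1], [[-0.1746, -0.0146, 0.08], [0, 0, 0], 1]]'

```text
time_s: 39.7
tcp_pos: [0.4659, -0.0886, 0.1016]
eef_rot: [180.0, 0.2, 7.8]
contact_force: [0.7, 0.3, 0.1]
gripper_width: 0.0002
```

```bash
cd .;python3 -c "
from h import *
inc(.466,-.0885,.08,7.8)
for n in ['scene','top']: cap(n,n+'18.png')
im=cv2.imread('pics/scene18.png')[100:250,200:400];cv2.imwrite('pics/s18a.png',cv2.resize(im,(800,600),interpolation=cv2.INTER_CUBIC))
"
```

```text
tcp [ 0.4659 -0.0886  0.1016] [180.     0.2    7.82] w 0.0002 F [0.7 0.3 0.1] t 39.7
shift [ 0.0002 -0.0001  0.0216] turn [0.     0.0035 0.0003] j [ 13.   7. -32.  -0. -51.  85.]
```

View pics/s18a.png

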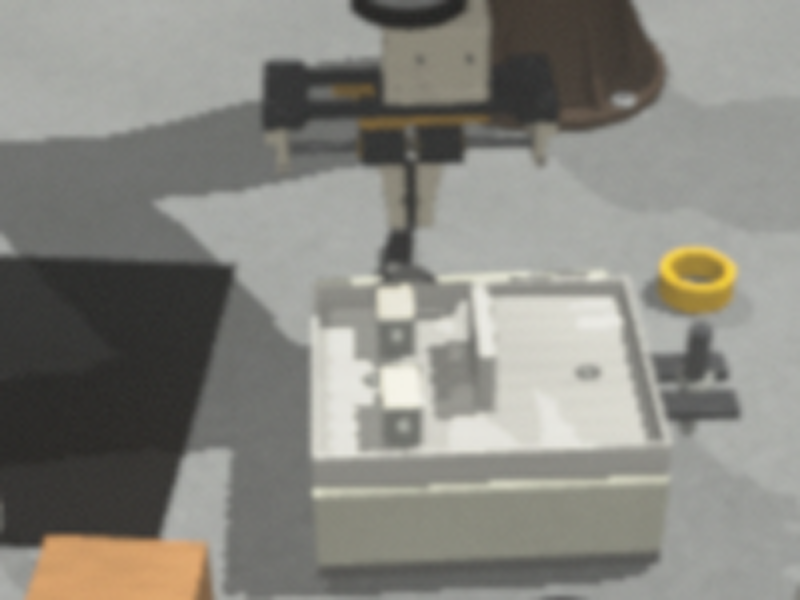

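The closed fingers are above the key at crop (405,275). I'll descend in small steps while watching the force.

>>> step_arm --increments '[[[0, 0, 0.01], [0, 0.003, 0], 1], [[0, 0, 0.018], [0, 0.003, 0], 1], [[0, 0, 0.025], [0, 0.003, 0], 1], [[0, 0, 0.031], [0, 0.003, 0], 1], [[0, 0, 0.035], [0, 0.003, 0], 1], [[0, 0, 0.035], [0, 0.003, 0], 1]]'

```text
time_s: 40.4
tcp_pos: [0.4659, -0.0885, 0.0664]
eef_rot: [-180.0, -0.0, 7.8]
contact_force: [-0.5, 0.4, -0.3]
gripper_width: 0.0002
```

>>> step_arm --increments '[[[0, 0, 0.002], [0, 0, 0], 1], [[0, 0, 0.004], [0, 0, 0], 1], [[0, 0, 0.006], [0, 0, 0], 1], [[0, 0, 0.008], [0, 0, 0], 1], [[0, 0, 0.008], [0, 0, 0], 1]]'

```text
time_s: 40.9
tcp_pos: [0.4662, -0.0885, 0.0589]
eef_rot: [-180.0, -0.1, 7.8]
contact_force: [-0.8, -0.0, -0.3]
gripper_width: 0.0004
```

>>> step_arm --increments '[[[0, 0, 0.001], [0, 0, 0], 1], [[0, 0, 0.002], [0, 0, 0], 1], [[0, 0, 0.003], [0, 0, 0], 1], [[0, 0, 0.003], [0, 0, 0], 1]]'

```text
time_s: 41.3
tcp_pos: [0.4664, -0.0884, 0.0561]
eef_rot: [-180.0, -0.1, 7.8]
contact_force: [0.3, 1.0, 2.3]
gripper_width: 0.0004
```

>>> step_arm --increments '[[[0, 0, 0.001], [0, 0, 0], 1], [[0, 0, 0.002], [0, 0, 0], 1], [[0, 0, 0.003], [0, 0, 0], 1], [[0, 0, 0.003], [0, 0, 0], 1]]'

```text
time_s: 41.7
tcp_pos: [0.4665, -0.0884, 0.0531]
eef_rot: [-180.0, -0.1, 7.8]
contact_force: [-0.5, 1.1, 3.9]
gripper_width: 0.0005
```

>>> step_arm --increments '[[[0, 0, 0.001], [0, 0, 0], 1], [[0, 0, 0.002], [0, 0, 0], 1], [[0, 0, 0.002], [0, 0, 0], 1]]'

```text
time_s: 42.0
tcp_pos: [0.4665, -0.0884, 0.0514]
eef_rot: [-180.0, -0.1, 7.8]
contact_force: [-1.7, 0.5, 7.6]
gripper_width: 0.0005
```

>>> step_arm --increments '[[[0, 0, 0.0005], [0, 0, 0], 1], [[0, 0, 0.001], [0, 0, 0], 1], [[0, 0, 0.001], [0, 0, 0], 1]]'

```text
time_s: 42.3
tcp_pos: [0.4666, -0.0885, 0.0513]
eef_rot: [-180.0, -0.1, 7.8]
contact_force: [-5.2, 3.0, 19.0]
gripper_width: 0.0005
```

>>> step_arm --increments '[[[0, 0, 0.0004], [0, 0, 0], 1], [[0, 0, 0.0004], [0, 0, 0], 1]]'

```text
time_s: 42.5
tcp_pos: [0.4666, -0.0884, 0.0512]
eef_rot: [-180.0, -0.1, 7.8]
contact_force: [-7.7, 3.4, 23.0]
gripper_width: 0.0006
```

```bash
cd .;python3 -c "
from h import *
inc(.466,-.0885,.08,7.8)
cap('top','t19.png')
im=cv2.imread('pics/t19.png')[215:265,300:365];cv2.imwrite('pics/t19a.png',cv2.resize(im,(780,600),interpolation=cv2.INTER_CUBIC))
"
```

```text
tcp [ 0.4666 -0.0884  0.0512] [-1.80e+02 -1.50e-01  7.85e+00] w 0.0006 F [-7.7  3.4 23. ] t 42.5
shift [-0.0006 -0.     -0.0288] turn [-0.0001 -0.0025  0.0009] j [ 13.  11. -35.   0. -43.  85.]
```

View pics/t19a.png

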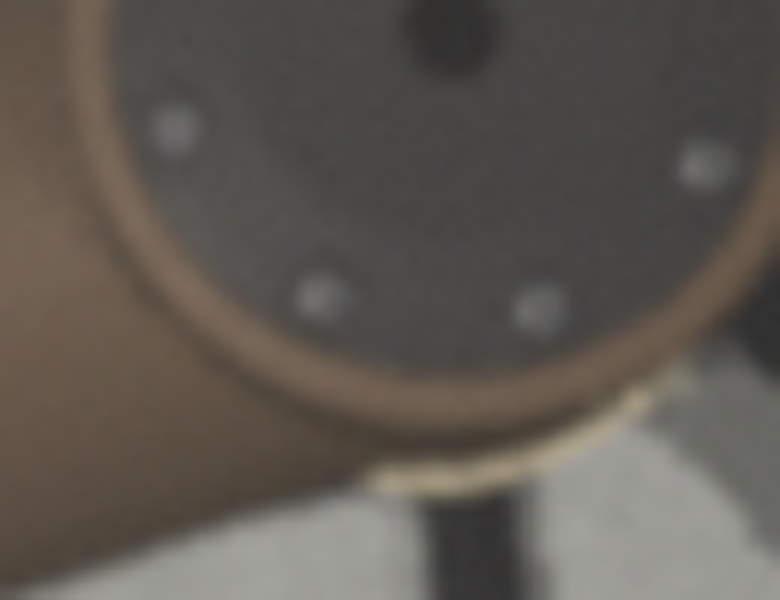

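The view is blocked by the arm. I'll release slowly to measure the travel from the force.

>>> step_arm --increments '[[[0, 0, -0.004], [0, 0, 0], 1], [[0, 0, -0.004], [0, 0, 0], 1]]'

```text
time_s: 42.75
tcp_pos: [0.4666, -0.0884, 0.0542]
eef_rot: [-180.0, -0.1, 7.8]
contact_force: [-0.5, 1.0, 3.7]
gripper_width: 0.0003
```

>>> step_arm --increments '[[[0, 0, -0.0015], [0, 0, 0], 1], [[0, 0, -0.0015], [0, 0, 0], 1]]'

```text
time_s: 42.95
tcp_pos: [0.4665, -0.0884, 0.0552]
eef_rot: [-180.0, -0.1, 7.8]
contact_force: [0.4, 0.2, 2.6]
gripper_width: 0.0004
```

>>> step_arm --increments '[[[0, 0, -0.001], [0, 0, 0], 1], [[0, 0, -0.001], [0, 0, 0], 1]]'

```text
time_s: 43.15
tcp_pos: [0.4665, -0.0884, 0.0562]
eef_rot: [-180.0, -0.1, 7.8]
contact_force: [1.0, -0.4, 2.9]
gripper_width: 0.0003
```

>>> step_arm --increments '[[[0, 0, -0.001], [0, 0, 0], 1], [[0, 0, -0.001], [0, 0, 0], 1]]'

```text
time_s: 43.35
tcp_pos: [0.4665, -0.0884, 0.0573]
eef_rot: [-180.0, -0.1, 7.8]
contact_force: [1.9, -0.3, 2.1]
gripper_width: 0.0002
```

The force lasted over 6 mm of travel (0.0512 to 0.0573), so the key was fully down. Now I'll rise clear and look at the pan.

>>> step_arm --increments '[[[0, 0, -0.02], [0, 0, 0], 1], [[0, 0, -0.06], [0, 0, 0], 0.8], [[0, 0, -0.1], [0, 0, 0], 0.5], [[0, 0, -0.12], [0, 0, 0], 0.5], [[0, 0, -0.13], [0, 0, 0], 0.5], [[0, 0, -0.13], [0, 0, 0], 0.5]]'

```text
time_s: 43.95
tcp_pos: [0.4663, -0.0884, 0.1877]
eef_rot: [-180.0, -0.2, 7.8]
contact_force: [0.6, 0.4, -0.5]
gripper_width: 0.0348
```

```bash
cd .;python3 -c "
from h import *
inc(.5522,-.0913,.17,7.8)
for n in ['scene','top']: cap(n,n+'20.png')
im=cv2.imread('pics/scene20.png')[100:250,200:400];cv2.imwrite('pics/s20a.png',cv2.resize(im,(800,600),interpolation=cv2.INTER_CUBIC))
"
```

```text
tcp [ 0.4663 -0.0884  0.1877] [-179.96   -0.18    7.8 ] w 0.0348 F [ 0.6  0.4 -0.5] t 43.95
shift [0.0846 0.0146 0.018 ] turn [-0.0008 -0.0031  0.    ] j [ 13.   2. -25.  -0. -63.  85.]
```

View pics/s20a.png

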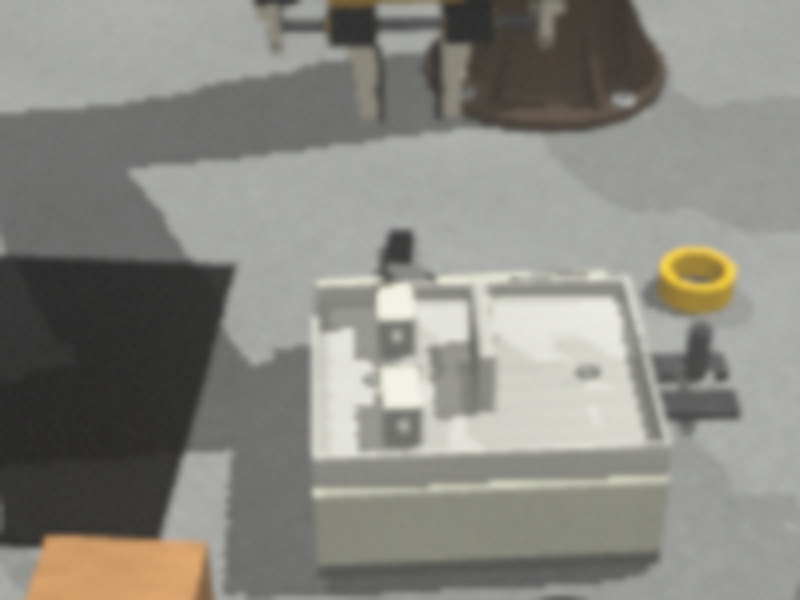

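Both links are still in the pan at crop (397,315) and (402,400). Taking the nearer one.

>>> step_arm --increments '[[[0.02, 0.003, 0], [0, 0, 0], 0.5], [[0.045, 0.008, 0], [0, 0, 0], 0.5], [[0.07, 0.012, 0], [0, 0, 0], 0.5], [[0.0846, 0.0146, 0.01], [0, -0.002, 0], 0.5], [[0.0846, 0.0146, 0.035], [0, -0.002, 0], 0.5], [[0.0846, 0.0146, 0.06], [0, -0.002, 0], 0.5], [[0.0846, 0.0146, 0.078], [0, -0.002, 0], 0.5], [[0.0846, 0.0146, 0.085], [0, -0.002, 0], 0.5], [[0.0846, 0.0146, 0.085], [0, -0.002, 0], 0.5], [[0.0846, 0.0146, 0.085], [0, -0.002, 0], 0.5]]'

```text
time_s: 45.05
tcp_pos: [0.5523, -0.0915, 0.1025]
eef_rot: [-180.0, 0.0, 7.8]
contact_force: [0.3, -0.6, -0.7]
gripper_width: 0.0438
```

```bash
cd .;python3 -c "
from h import *
inc(.5524,-.0913,.083,7.8)
"
```

```text
tcp [ 0.5523 -0.0915  0.1025] [-1.7999e+02  3.0000e-02  7.8200e+00] w 0.0438 F [ 0.3 -0.6 -0.7] t 45.05
shift [ 0.0002 -0.0001  0.0195] turn [-0.0002  0.0005  0.0004] j [ 11.  15. -22.  -0. -54.  87.]
```

>>> step_arm --increments '[[[0, 0, 0.007], [0, 0, 0], 0.5], [[0, 0, 0.013], [0, 0, 0], 0.5], [[0, 0, 0.017], [0, 0, 0], 0.5], [[0, 0, 0.0195], [0, 0, 0], 0.6], [[0, 0, 0.0195], [0, 0, 0], 1], [[0, 0, 0.0195], [0, 0, 0], 1], [[0, 0, 0.0195], [0, 0, 0], 1], [[0, 0, 0.0195], [0, 0, 0], 1], [[0, 0, 0.0195], [0, 0, 0], 1], [[0, 0, 0.0195], [0, 0, 0], 1]]' --force 30

```text
time_s: 46.05
tcp_pos: [0.5522, -0.0914, 0.083]
eef_rot: [-180.0, 0.0, 7.8]
contact_force: [-0.1, 0.3, 0.1]
gripper_width: 0.0238
```

>>> step_arm --increments '[[[0, 0, 0], [0, 0, 0], 1], [[0, 0, -0.005], [0, 0, 0], 1], [[0, 0, -0.02], [0, 0, 0], 1], [[0, 0, -0.045], [0, 0, 0], 1], [[0, 0, -0.07], [0, 0, 0], 1], [[0, 0, -0.085], [0, 0, 0], 1], [[0, 0, -0.085], [0, 0, 0], 1]]'

```text
time_s: 46.75
tcp_pos: [0.5535, -0.0914, 0.1705]
eef_rot: [-180.0, -0.2, 7.8]
contact_force: [-0.2, -0.1, -1.4]
gripper_width: 0.0239
```

```bash
cd .;python3 -c "
from h import *
inc(.4623,-.291,.165,0)
"
```

```text
tcp [ 0.5535 -0.0914  0.1705] [-179.99   -0.24    7.83] w 0.0239 F [-0.2 -0.1 -1.4] t 46.75
shift [-0.1176  0.1853  0.005 ] turn [-0.0004 -0.0042  0.1366] j [ 11.  11. -17.   0. -62.  87.]
```

>>> step_arm --increments '[[[-0.015, 0.023, 0], [0, 0, 0.02], 1], [[-0.035, 0.055, 0], [0, 0, 0.045], 1], [[-0.055, 0.087, 0], [0, 0, 0.07], 1], [[-0.075, 0.118, 0], [0, 0, 0.095], 1], [[-0.095, 0.15, 0], [0, 0, 0.12], 1], [[-0.11, 0.173, 0], [0, 0, 0.1366], 1], [[-0.1176, 0.1853, 0.01], [0, 0, 0.1366], 1], [[-0.1176, 0.1853, 0.04], [0, 0, 0.1366], 1], [[-0.1176, 0.1853, 0.07], [0, 0, 0.1366], 1], [[-0.1176, 0.1853, 0.1], [0, 0, 0.1366], 1]]'

```text
time_s: 47.75
tcp_pos: [0.4601, -0.2907, 0.0658]
eef_rot: [-179.9, 0.0, -0.0]
contact_force: [-0.1, -0.6, -2.3]
gripper_width: 0.0237
```

>>> step_arm --increments '[[[0, 0, 0.02], [0, 0, 0], 1], [[0, 0, 0.035], [0, 0, 0], 1], [[0, 0, 0.045], [0, 0, 0], 1], [[0, 0, 0.05], [0, 0, 0], 1], [[0, 0, 0.05], [0, 0, 0], 1], [[0, 0, 0.05], [0, 0, 0], 1]]'

```text
time_s: 48.35
tcp_pos: [0.4611, -0.291, 0.0182]
eef_rot: [-180.0, -0.0, -0.0]
contact_force: [0.3, -1.1, -1.7]
gripper_width: 0.0236
```

```bash
cd .;python3 -c "
from h import *
inc(.4623,-.291,-.006,0)
"
```

```text
tcp [ 0.4611 -0.291   0.0182] [-1.7999e+02 -2.0000e-02 -0.0000e+00] w 0.0236 F [ 0.3 -1.1 -1.7] t 48.35
shift [ 0.0012 -0.      0.0242] turn [-0.0001 -0.0004 -0.    ] j [-12.  19. -29.  -0. -42. 102.]
```

>>> step_arm --increments '[[[0, 0, 0.007], [0, 0, 0], 1], [[0, 0, 0.014], [0, 0, 0], 1], [[0, 0, 0.019], [0, 0, 0], 1], [[0, 0, 0.022], [0, 0, 0], 1], [[0, 0, 0.0235], [0, 0, 0], 1], [[0, 0, 0.024], [0, 0, 0], 1], [[0, 0, 0.024], [0, 0, 0], 1]]'

```text
time_s: 49.05
tcp_pos: [0.4606, -0.291, -0.006]
eef_rot: [-180.0, 0.0, -0.0]
contact_force: [-1.2, -0.4, 1.2]
gripper_width: 0.0239
```

>>> step_arm --increments '[[[0, 0, 0.0003], [0, 0, 0], 0.65], [[0, 0, 0.0003], [0, 0, 0], 0.5], [[0, 0, 0.0003], [0, 0, 0], 0.5], [[0, 0, 0.0003], [0, 0, 0], 0.5], [[0, 0, -0.02], [0, 0, 0], 0.5], [[0, 0, -0.06], [0, 0, 0], 0.5], [[0, 0, -0.1], [0, 0, 0], 0.5], [[0, 0, -0.14], [0, 0, 0], 0.5], [[0, 0, -0.18], [0, 0, 0], 0.5], [[0, 0, -0.19], [0, 0, 0], 0.5]]'

```text
time_s: 50.05
tcp_pos: [0.4631, -0.292, 0.189]
eef_rot: [179.9, -0.4, 0.0]
contact_force: [0.1, -0.9, 0.2]
gripper_width: 0.0439
```

>>> step_arm --increments '[[[0, 0, 0], [0, 0, 0], 0.5], [[0, 0, 0], [0, 0, 0], 0.5], [[0, 0, 0], [0, 0, 0], 0.5]]'

```text
time_s: 50.35
tcp_pos: [0.4599, -0.2907, 0.1821]
eef_rot: [-179.9, 0.2, -0.0]
contact_force: [0.4, -0.1, -1.1]
gripper_width: 0.0437
```

```bash
cd .;python3 -c "
from h import *
inc(.6417,-.0790,.18,7.8)
cap('scene','s21.png')
im=cv2.imread('pics/s21.png')[120:240,150:390];cv2.imwrite('pics/s21a.png',cv2.resize(im,(800,400),interpolation=cv2.INTER_CUBIC))
"
```

```text
tcp [ 0.4599 -0.2907  0.1821] [-1.7992e+02  1.7000e-01 -3.0000e-02] w 0.0437 F [ 0.4 -0.1 -1.1] t 50.35
shift [ 0.1817 -0.2118  0.0019] turn [-0.0016  0.0028 -0.1366] j [-12.   9. -17.  -0. -64. 102.]
```

View pics/s21a.png

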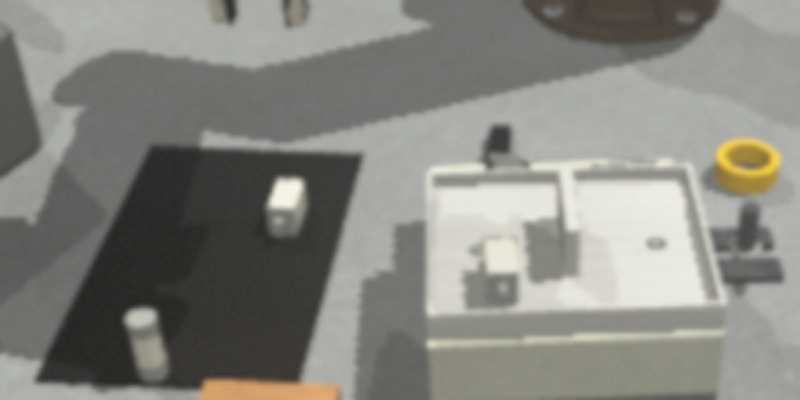

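The first link is back on the mat at crop (287,207). Going for the second, still in the pan at (502,270).

>>> step_arm --increments '[[[0.02, -0.023, 0], [0, 0, -0.02], 0.5], [[0.045, -0.052, 0], [0, 0, -0.04], 0.5], [[0.07, -0.082, 0], [0, 0, -0.06], 0.5], [[0.095, -0.111, 0], [0, 0, -0.08], 0.5], [[0.12, -0.14, 0], [0, 0, -0.1], 0.5], [[0.145, -0.169, 0], [0, 0, -0.12], 0.5], [[0.168, -0.196, 0], [0, 0, -0.1366], 0.5], [[0.1817, -0.2118, 0], [0, 0, -0.1366], 0.5], [[0.1817, -0.2118, 0.02], [0, 0, -0.1366], 0.5], [[0.1817, -0.2118, 0.02], [0, 0, -0.1366], 0.5]]'

```text
time_s: 51.4
tcp_pos: [0.6406, -0.0787, 0.16]
eef_rot: [-179.9, 0.4, 7.8]
contact_force: [-1.1, -1.1, -0.1]
gripper_width: 0.0436
```

>>> step_arm --increments '[[[0, 0, 0.02], [0, 0, 0], 0.5], [[0, 0, 0.04], [0, 0, 0], 0.5], [[0, 0, 0.05], [0, 0, 0], 0.5], [[0, 0, 0.05], [0, 0, 0], 0.5], [[0, 0, 0.05], [0, 0, 0], 0.5]]'

```text
time_s: 51.9
tcp_pos: [0.6428, -0.0797, 0.1146]
eef_rot: [-180.0, -0.0, 7.8]
contact_force: [0.0, -0.3, 0.3]
gripper_width: 0.0438
```

```bash
cd .;python3 -c "
from h import *
inc(.6417,-.0790,.0825,7.8)
"
```

```text
tcp [ 0.6428 -0.0797  0.1146] [-1.8e+02 -1.0e-02  7.8e+00] w 0.0438 F [ 0.  -0.3  0.3] t 51.9
shift [-0.001  -0.0008  0.0321] turn [-0.     -0.0001 -0.0001] j [ 10.  22. -10.  -0. -59.  88.]
```

>>> step_arm --increments '[[[-0.001, -0.0006, 0.01], [0, 0, 0], 0.5], [[-0.001, -0.0006, 0.02], [0, 0, 0], 0.5], [[-0.001, -0.0006, 0.027], [0, 0, 0], 0.5], [[-0.001, -0.0006, 0.0315], [0, 0, 0], 0.5], [[-0.001, -0.0006, 0.0315], [0, 0, 0], 0.6], [[-0.001, -0.0006, 0.0315], [0, 0, 0], 1], [[-0.001, -0.0006, 0.0315], [0, 0, 0], 1], [[-0.001, -0.0006, 0.0315], [0, 0, 0], 1], [[-0.001, -0.0006, 0.0315], [0, 0, 0], 1], [[-0.001, -0.0006, 0.0315], [0, 0, 0], 1]]'

```text
time_s: 52.9
tcp_pos: [0.6418, -0.0788, 0.0827]
eef_rot: [-180.0, -0.0, 7.8]
contact_force: [0.6, 0.3, 1.0]
gripper_width: 0.0237
```

>>> step_arm --increments '[[[0, 0, 0], [0, 0, 0], 1], [[0, 0, 0], [0, 0, 0], 1], [[0, 0, -0.005], [0, 0, 0], 1], [[0, 0, -0.02], [0, 0, 0], 1], [[0, 0, -0.045], [0, 0, 0], 1], [[0, 0, -0.07], [0, 0, 0], 1], [[0, 0, -0.085], [0, 0, 0], 1], [[0, 0, -0.085], [0, 0, 0], 1]]'

```text
time_s: 53.7
tcp_pos: [0.6426, -0.0788, 0.17]
eef_rot: [-180.0, -0.2, 7.8]
contact_force: [-0.1, -0.6, -1.0]
gripper_width: 0.024
```

```bash
cd .;python3 -c "
from h import *
inc(.560,-.380,.165,7.8)
"
```

```text
tcp [ 0.6426 -0.0788  0.17  ] [-179.99   -0.21    7.82] w 0.024 F [-0.1 -0.6 -1. ] t 53.7
shift [-0.1229  0.2872  0.0045] turn [-0.0001 -0.0037  0.0004] j [ 10.  19.  -6.   0. -65.  88.]
```

>>> step_arm --increments '[[[-0.01, 0.024, 0], [0, 0, 0], 1], [[-0.026, 0.06, 0], [0, 0, 0], 1], [[-0.043, 0.1, 0], [0, 0, 0], 1], [[-0.06, 0.14, 0], [0, 0, 0], 1], [[-0.077, 0.18, 0], [0, 0, 0], 1], [[-0.094, 0.22, 0], [0, 0, 0], 1], [[-0.11, 0.257, 0], [0, 0, 0], 1], [[-0.12, 0.28, 0], [0, 0, 0], 1], [[-0.1229, 0.2872, 0], [0, 0, 0], 1], [[-0.1229, 0.2872, 0.02], [0, 0, 0], 1]]'

```text
time_s: 54.7
tcp_pos: [0.5592, -0.3819, 0.1485]
eef_rot: [179.9, -0.1, 7.7]
contact_force: [0.4, 0.7, -0.7]
gripper_width: 0.0237
```

>>> step_arm --increments '[[[0, 0, 0.03], [0, 0, 0], 1], [[0, 0, 0.06], [0, 0, 0], 1], [[0, 0, 0.09], [0, 0, 0], 1], [[0, 0, 0.11], [0, 0, 0], 1], [[0, 0, 0.12], [0, 0, 0], 1], [[0, 0, 0.12], [0, 0, 0], 1], [[0, 0, 0.12], [0, 0, 0], 1]]'

```text
time_s: 55.4
tcp_pos: [0.5592, -0.38, 0.0279]
eef_rot: [180.0, -0.0, 7.8]
contact_force: [1.0, -0.2, -0.2]
gripper_width: 0.0239
```

```bash
cd .;python3 -c "
from h import *
inc(.560,-.380,-.0065,7.8)
cap('scene','s22.png')
im=cv2.imread('pics/s22.png')[120:240,150:390];cv2.imwrite('pics/s22a.png',cv2.resize(im,(800,400),interpolation=cv2.INTER_CUBIC))
"
```

```text
tcp [ 0.5592 -0.38    0.0279] [ 1.80e+02 -1.00e-02  7.84e+00] w 0.0239 F [ 1.  -0.2 -0.2] t 55.4
shift [0.0007 0.0001 0.0344] turn [ 0.     -0.0002  0.0007] j [-18.  29. -11.  -0. -50. 116.]
```

View pics/s22a.png

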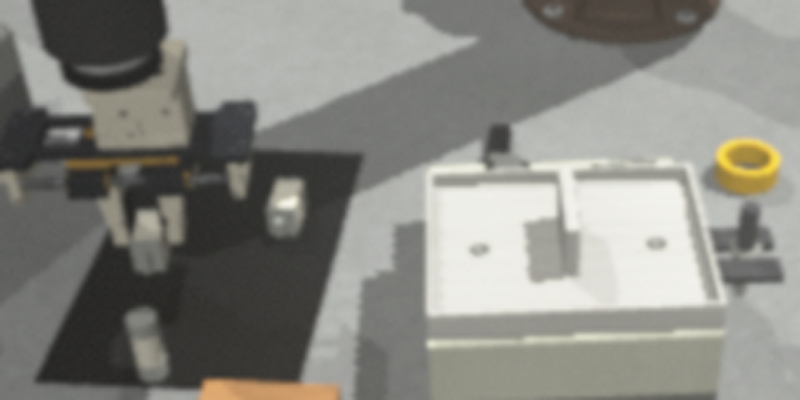

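>>> step_arm --increments '[[[0, 0, 0.01], [0, 0, 0], 1], [[0, 0, 0.02], [0, 0, 0], 1], [[0, 0, 0.027], [0, 0, 0], 1], [[0, 0, 0.031], [0, 0, 0], 1], [[0, 0, 0.033], [0, 0, 0], 1], [[0, 0, 0.034], [0, 0, 0], 1], [[0, 0, 0.034], [0, 0, 0], 1]]'

```text
time_s: 56.15
tcp_pos: [0.5585, -0.38, -0.0063]
eef_rot: [-180.0, 0.0, 7.8]
contact_force: [-2.0, 1.2, 3.0]
gripper_width: 0.0241
```

>>> step_arm --increments '[[[0, 0, 0.0005], [0, 0, 0], 0.65], [[0, 0, 0.0005], [0, 0, 0], 0.5], [[0, 0, 0.0005], [0, 0, 0], 0.5], [[0, 0, 0.0005], [0, 0, 0], 0.5], [[0, 0, -0.02], [0, 0, 0], 0.5], [[0, 0, -0.06], [0, 0, 0], 0.5], [[0, 0, -0.1], [0, 0, 0], 0.5], [[0, 0, -0.14], [0, 0, 0], 0.5], [[0, 0, -0.18], [0, 0, 0], 0.5], [[0, 0, -0.2], [0, 0, 0], 0.5]]'

```text
time_s: 57.15
tcp_pos: [0.56, -0.3809, 0.1979]
eef_rot: [179.8, -0.2, 7.8]
contact_force: [0.1, -0.3, 1.3]
gripper_width: 0.044
```

>>> step_arm --increments '[[[-0.03, 0.03, -0.02], [0, 0, 0], 0.5], [[-0.06, 0.07, -0.04], [0, 0, 0], 0.5], [[-0.1, 0.11, -0.05], [0, 0, 0], 0.5], [[-0.13, 0.15, -0.05], [0, 0, 0], 0.5], [[-0.16, 0.18, -0.05], [0, 0, 0], 0.5], [[-0.19, 0.2, -0.05], [0, 0, 0], 0.5], [[-0.19, 0.2, -0.05], [0, 0, 0], 0.5], [[-0.19, 0.2, -0.05], [0, 0, 0], 0.5]]'

```text
time_s: 57.95
tcp_pos: [0.3966, -0.6048, 0.2428]
eef_rot: [-180.0, 0.0, 7.7]
contact_force: [0.4, 0.1, 0.3]
gripper_width: 0.044
```

```bash
cd .;python3 -c "
from h import *
inc(.560,-.380,.2,7.8)
c=cap('scene','s23.png');cap('top','t23.png')
im=cv2.imread('pics/s23.png')[110:250,130:410];cv2.imwrite('pics/s23a.png',cv2.resize(im,(800,400),interpolation=cv2.INTER_CUBIC))
"
```

```text
tcp [ 0.3966 -0.6048  0.2428] [-1.7995e+02  2.0000e-02  7.6800e+00] w 0.044 F [0.4 0.1 0.3] t 57.95
shift [ 0.192  -0.2009  0.0429] turn [-0.0008  0.0004 -0.0021] j [-41.  24.  11.  -0. -77. 139.]
```

View pics/s23a.png

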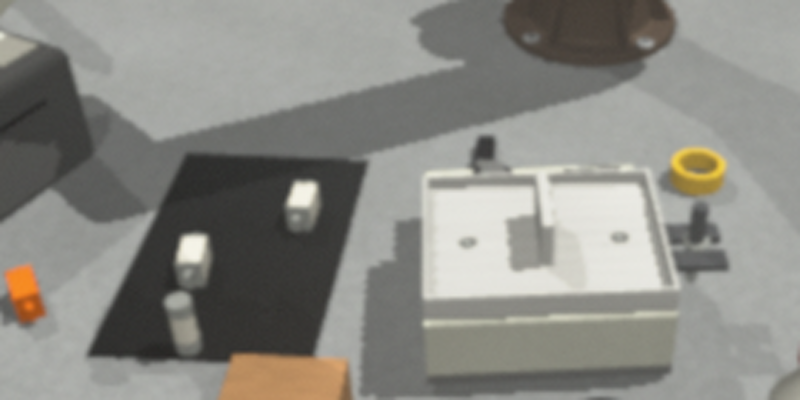

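View pics/t23.png

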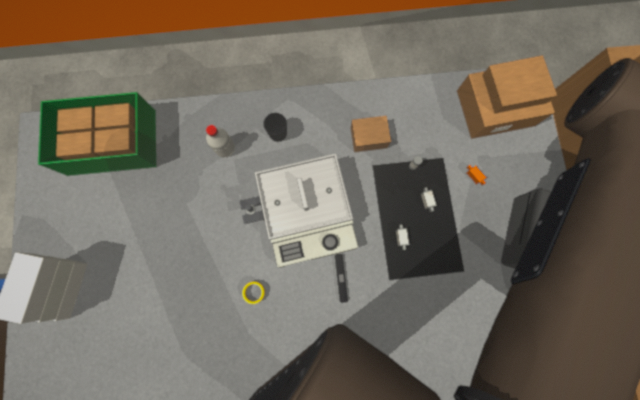

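```bash
cd .;python3 -c "
import cv2
a=cv2.resize(cv2.imread('pics/t23.png')[145:280,235:370],(400,400),interpolation=cv2.INTER_CUBIC)
b=cv2.resize(cv2.imread('pics/s23.png')[150:250,270:395],(400,400),interpolation=cv2.INTER_CUBIC)
cv2.imwrite('pics/fin.png',cv2.hconcat([a,b]))"
```

```text
(no output)
```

View pics/fin.png

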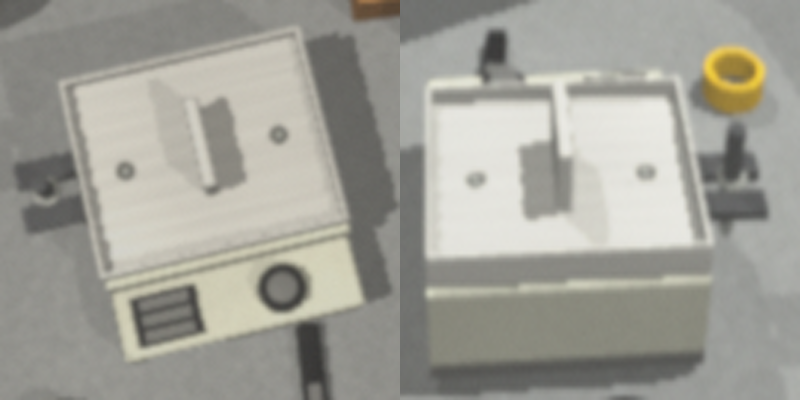

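The pegs show centred in both pan holes, at (125,170) and (278,133) in the left crop. The pin hangs upright in the notch, the key is up, and both links are on the mat. Handing in.

```bash
cd .;python3 -c "
from plant import r
print(r.close_job())"
```

```text
the job is handed in; nothing more can be done
None
```

I did the whole job in the order asked and handed it in at about 58 s; no verdict was reported.

- **Transit pin:** I drew it straight up and parked it in the bracket notch. The last pictures show it hanging upright.
- **Pan:** it went down over both pegs without snagging and touched the platform at the expected height. The pegs show centred in both holes.
- **Links:** there were two blade-type links on the mat. Both went into the pan, and after the key press both went back on the mat. The orange look-alike and the round fuse were left alone.
- **Count key:** I pressed it to its stop, reaching 23 N, and released it. Spring force lasted over about 6 mm of travel. The arm blocked the camera during the press, so full travel rests on force and position readings, not a picture.

**What went wrong or disagreed:**
- **Missed grasp:** the first grasp on a link closed on nothing. In the scene pictures the finger ends sat about 19 mm above the reported TCP (the robot's fingertip point). I allowed for that afterwards, and the later grasps held.
- **Camera offset:** the scene camera placed the pin's bore about 3 mm further out in x than the top camera and the pin grasp did, so I used the latter.

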